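# Load the label roll and seat its retaining clip

## Robot

A 7-joint arm with a two-finger parallel gripper is mounted at the origin on the work surface. World frame = base frame: x ahead of the robot, y to its left, z up, the work surface at z = 0. Lengths are in mm, angles in rad, forces in N, time in s.
With the tool pointing down it reaches from about 425 to 950 mm from the base axis. Payload 16.7 kg.
Tool frame: the origin (TCP) lies at the very end of the fingers, on their centre line; the grasp point (between the pads) lies ctrl.grasp_offset behind it (ctrl.grasp_offset is the distance from the TCP to the grasp point, in mm); z points along the fingers, x is the direction in which the jaws open and shut, and the axes are right-handed (so a half turn about z gives the same grasp; the last joint's range is limited). The gripper opens to 94 mm and grips with 3 to 60 N. Pads are 16 mm wide; open, the fingers measure 119 mm over their backs; the gripper's body (75 mm by 177 mm) begins 78 mm behind the grasp point.
Start: joints at [1.079, 0.426, 0.074, 1.606, -0.034, 1.111, -0.067], TCP at [226.217, -635.923, 176.267] pointing down, gripper open.
Joint ranges: [-2.85, 2.85], [-0.5, 2.14], [-1.23, 1.37], [0.21, 2.46], [-1.02, 4.16], [0.16, 2.05], [-2.73, 2.73]. Speed limits (rad/s): [1.89, 1.89, 2.39, 2.39, 3.01, 3.01, 3.01].

## Interface

Orientations are given as a unit quaternion [w, x, y, z].
In Python, from station import ctrl, eyes, order gives the robot as it stands.
- The arm moves only by the tool carry_out, never from a script. Its argument "series" is a list of rows, each a list of 6 numbers: the shift along the tool's x, y, z in m, then the turn, a rotation vector about the tool's x, y, z in degrees. A call has 1 to 5 rows; each row shifts and turns the commanded pose from where the row before left it, along the tool's axes as they then stand; what a row does not reach is not made up. A row lasts 1/10 s, in which the tool goes at most 50 mm and 8.59 degrees, less where a joint would pass 70% of its speed; a pose out of reach is approached as far as the arm can. A call with a gripper value outside its range is refused whole. "grip" is the closure, from -1 (fully open) to 1 (shut), set as the call begins (left out, the last holds). The fingers move at their own pace and stop on an object; "squeeze" is the grip in N (left out, the last holds). Time passes only in rows, so rows that do not move let the fingers close. It gives the time, the measured TCP pose, the force and the opening at its end, in the units of the state.
- ctrl.get_obs(): the state, without advancing time (a new reading comes with each control period).
- eyes.grab_frame(name): name is "side" or "top"; returns (picture, depth): 480x640x3 uint8, red, green, blue; 480x640 float32, mm along the optical axis (not along the pixel's ray), 0 where there is no reading.
- eyes.camera_model(name): a dict with "K" (3x3 intrinsics, pixels), "k1" (the pictures are not rectified: a ray, as slopes to the right and down, at radius r is drawn at 1 + k1 r^2 times it, then the intrinsics apply), "cam_to_world" (4x4, takes a point from camera to world coordinates). Camera axes: x right, y down, z forward; pixel columns grow to the right and rows downward; lengths in mm; the calibration is good to about 2 mm. A picture is of the moment at which its call begins. camera_model takes no time and is no camera call.
- order.finish_job(): hands the job in, once; it reports no verdict.
The state is a dict: "clock": time; "qpos": joint angles; "qd": joint speeds; "joint_efforts": joint torques, N m; "ee_pos": TCP position; "eef_rot": TCP orientation; "ft_force": force on the tool from outside, world axes, zero at the start; "torque": the same for the moment, N m; "opening": finger opening in mm.
Only numpy, scipy, OpenCV 4.12 (cv2) and the standard library are available. Lean on these libraries where they do the work, as an engineer would, in place of code of your own. Each camera call takes 0.05 s, during which the arm holds its last target. There are 200 camera calls.

## Task

Load the small label roll onto the roll stand: slide it down over the upright spindle until it lies flat on the stand's foot. Then push the open spring clip sideways onto the groove near the top of the spindle until it snaps fully home, without forcing it, and let go; do not disturb the other things on the counter.

Things in the scene. Friction and masses are not known exactly. Their poses are not given: they have to be found in the camera images.
- stand: Fixed roll stand: black round foot, 120 mm diameter, 12 mm thick; origin under its centre on the counter, z up. From its middle a vertical steel spindle, 20 mm thick, rises on this axis. Near its top is one turned groove, 14 mm diameter and 9 mm high; above it a head of 20 mm diameter, 12 mm tall, with a flat top. The groove's middle is thus 16.5 mm below the flat top.
- spindle_foot (a point): Point on the spindle's axis, level with the top of the foot (12 mm up), fixed. The spindle telescopes: its flat top is 74 to 99 mm above the counter, differs from start to start, is not reported, and stays put under pushes below 30 N. Touch it to learn the height: the clip enters the groove only within 1.5 mm of the right height, elsewhere it jams on the 20 mm spindle.
- roll: Small white label roll standing on its flat end: 60 mm outer diameter, 34 mm tall, 26 mm hole right through, 95 to 160 g, loose. Origin at the centre of its underside, z along the hole. Resting on the stand's foot its underside is 12 mm and its top 46 mm above the counter. A larger roll (100 mm) is not to be used.
- clip: Loose dark steel spring clip lying flat, 54 mm long, 59 g: a 6 mm thick U with its mouth towards its own +x, z up. Origin: on the underside at the centre of the seat, i.e. on the spindle's axis once home. It goes on mouth first from any horizontal direction; over 25 N between clip and spindle would bend it. When let go it may sag onto the groove's lower edge, tilted a few degrees.
- clip_tab (a point): Centre of the square black finger tab at the clip's back: 12 x 12 mm, 24 mm behind the clip's origin (its x = -24 mm), from 6 to 36 mm above the underside. Grip it across the clip's y with the fingertips above the 6 mm plate, which is 25 mm wide here.
- clip_lips (a point): Midway between the sprung lips, 7.5 mm ahead of the clip's origin: 8 mm gap, each spreads 3 mm. Ahead of them the mouth flares to its end 24 mm ahead of the origin and takes the groove when up to 3 mm off sideways. Pushing with 5 to 15 N drives the lips over; they pass 7.5 mm before home, then the force drops until the seat's back wall stops the clip (play under 1 mm).
- carton: Bystander: medicine carton, 60 x 130 x 50 mm; origin under its centre.
- bigroll: Bystander: large label roll, 100 mm diameter, 50 mm tall; origin under its centre.
- tape: Bystander: roll of tape, 84 mm diameter, 24 mm tall; origin under its centre.
- gel: Bystander: bottle of hand gel, 56 mm diameter, 150 mm tall; origin under its centre.
- penpot: Bystander: open black pen pot, 76 mm diameter, 95 mm tall; origin under its centre.
- stapler: Bystander: stapler, 140 x 34 mm, 42 mm tall; origin under its centre.
Mind the look-alikes: they are no part of the job. What is shaped like the stand but pink is not meant. What is shaped like the roll but red is not meant.

How it is judged:
By the outcome, as a careful person would: the job done as asked, in the order asked, and still so for the second after the job is handed in, with the robot touching nothing.
It also fails if it takes over 64 s, if anything falls off the work surface, if the arm or the gripper's body presses on something with over 40 N, if the wrist force passes 120 N, or if a joint passes its speed limit or range.

## Working session

There is one attempt and no reset: what is moved stays moved. The work goes in short steps, Python scripts to look and compute and a tool call to move; the robot and the scene stay as the last step left them, time stands still between calls to the robot, and variables do not carry over. Pictures are saved under pics/ and viewed, about 8 in all and at most 12, crops included, and the job is handed in when it is done.

Besides the shell and the picture viewer there is one more tool, called after "Emit:" as name(argument=value, ...), one argument or row to a line, values as JSON. carry_out: Moves the arm, as the interface text tells. Its arguments: {"type":"object","properties":{"series":{"type":"array"},"grip":{"type":"number"},"squeeze":{"type":"number"}},"required":["series"]}

```bash
ls; mkdir -p pics
cat > h.py <<'E'
import numpy as np, cv2
from station import ctrl, eyes, order
def grab(n, save=None):
    im,d=eyes.grab_frame(n)
    if save: cv2.imwrite('pics/'+save,im[:,:,::-1])
    return im,d
def rays(n,uv):
    m=eyes.camera_model(n);K=np.array(m['K']);T=np.array(m['cam_to_world']);k=m['k1']
    uv=np.atleast_2d(np.asarray(uv,float))
    dd=np.c_[(uv[:,0]-K[0,2])/K[0,0],(uv[:,1]-K[1,2])/K[1,1]]
    s=dd.copy()
    for _ in range(20): s=dd/(1+k*(s**2).sum(1,keepdims=True))
    return T[:3,3],np.c_[s,np.ones(len(s))]@T[:3,:3].T
def onplane(n,uv,z):
    o,r=rays(n,uv); return o+r*((z-o[2])/r[:,2:3])
def cloud(n,d):
    v,u=np.mgrid[:480,:640]
    o,r=rays(n,np.c_[u.ravel(),v.ravel()])
    return (o+r*d.reshape(-1,1)).reshape(480,640,3)
E
python3 - <<'E'
from h import *
for n in('top','side'):
    im,d=grab(n,n+'0.png'); np.savez(n+'0.npz',im=im,d=d); m=eyes.camera_model(n);print(n,m)
o=ctrl.get_obs();print(o,ctrl.grasp_offset)
E
```

```text
pics
top {'K': array([[559.75398271,   0.        , 320.7537604 ],
       [  0.        , 559.75398271, 231.29119883],
       [  0.        ,   0.        ,   1.        ]]), 'k1': -0.13478281132351175, 'cam_to_world': array([[ 1.42583617e-05, -9.86404821e-01,  1.64333589e-01,
         3.72010217e+02],
       [-9.99988537e-01,  7.72791500e-04,  4.72540923e-03,
        -1.67612739e+01],
       [-4.78816205e-03, -1.64331773e-01, -9.86393503e-01,
         1.16779168e+03],
       [ 0.00000000e+00,  0.00000000e+00,  0.00000000e+00,
         1.00000000e+00]])}
side {'K': array([[605.82183608,   0.        , 331.87942695],
       [  0.        , 605.82183608, 237.22715585],
       [  0.        ,   0.        ,   1.        ]]), 'k1': -0.024315170272782075, 'cam_to_world': array([[-9.39924657e-01, -2.67976786e-01,  2.11494872e-01,
         2.82291057e+02],
       [-3.41381369e-01,  7.36670250e-01, -5.83759971e-01,
         7.03607992e+02],
       [ 6.32140117e-04, -6.20890800e-01, -7.83896814e-01,
         1.00887476e+03],
       [ 0.00000000e+00,  0.00000000e+00,  0.00000000e+00,
         1.00000000e+00]])}
{'clock': 0.1, 'qpos': array([ 1.07951032,  0.42667269,  0.07389271,  1.60653006, -0.03406876,
        1.11080193, -0.06708255]), 'qd': array([-7.49867883e-04, -7.46014920e-04, -7.09124683e-04, -1.77180160e-03,
       -4.94801308e-05, -9.31032529e-05, -7.87531033e-04]), 'joint_efforts': array([ 5.67814393e-03, -9.37481260e+01,  3.67662303e+00, -4.55049276e+01,
       -4.85037302e-02,  1.68333796e-02,  3.39002111e-05]), 'ee_pos': array([ 226.03488088, -635.57941011,  175.65041294]), 'eef_rot': array([-2.79111504e-04,  8.17048320e-01, -5.76568912e-01, -5.04097251e-04]), 'ft_force': array([ 0.20423763, -0.5581156 , -0.04326971]), 'torque': array([-0.0198386,  0.0039587, -0.0711615]), 'opening': 94.15958632941367} 18.8
```

View pics/top0.png

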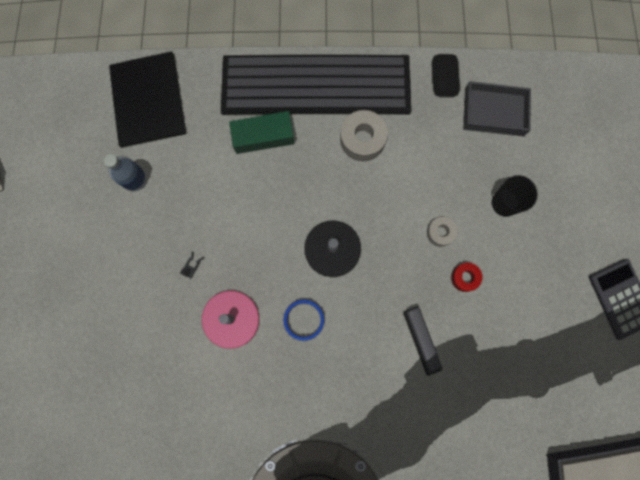

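View pics/side0.png

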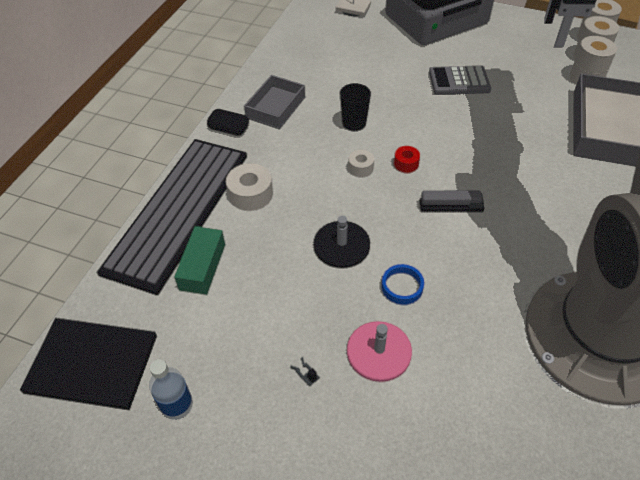

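Top view: the stand is the black disc at (333,248); the look-alike is the pink one at (231,319). The small white roll is at (441,231); its look-alikes are the red one at (467,277) and the large one at (364,134). The clip is at (192,264), with its tab at lower left. The side view agrees: stand (342,243), roll (361,162), clip (306,371). I'll measure these and check them in one crop.

Run:
```python
from h import *
C={}
for n in('top','side'):
    f=np.load(n+'0.npz');im,d=f['im'],f['d'];C[n]=im
    P=cloud(n,d)
    bx={'top':dict(stand=(295,210,370,285),roll=(422,210,462,252),clip=(172,245,212,285)),'side':dict(stand=(305,205,380,270),roll=(343,146,378,180),clip=(285,352,325,390))}[n]
    for k,(a,b,c,e) in bx.items():
        s=im[b:e,a:c].astype(int); g=s.mean(2); p=P[b:e,a:c]
        if k=='stand': m=(g<60)&(p[...,2]<25)
        elif k=='roll': m=(p[...,2]>28)&(p[...,2]<42)
        else: m=g<75
        q=p[m]
        vv,uu=np.nonzero(m)
        print(n,k,m.sum(),'xyz med',np.median(q,0).round(1),'mid',((q.min(0)+q.max(0))/2).round(1),'ext',np.ptp(q,axis=0).round(1))
        if k=='stand':
            pts=onplane(n,np.c_[uu+a,vv+b],12)
            h=cv2.convexHull(pts[:,:2].astype(np.float32)); print('  circle',cv2.minEnclosingCircle(h))
            t=p[...,2]>55; print('  top pts',t.sum(),p[t].round(0)[:60:4].tolist())
        if k=='roll':
            pts=onplane(n,np.c_[uu+a,vv+b],34); print('  circle',cv2.minEnclosingCircle(pts[:,:2].astype(np.float32)))
        if k=='clip':
            pts=onplane(n,np.c_[uu+a,vv+b],6)[:,:2].astype(np.float32); print('  rect',cv2.minAreaRect(pts)); t=p[...,2]>20;print('  tab',p[t].mean(0) if t.any() else None,t.sum())
def cr(n,x,y,r,s): return cv2.resize(C[n][y-r:y+r,x-r:x+r],(s,s),interpolation=cv2.INTER_CUBIC)
o=np.vstack([np.hstack([cr('top',193,265,25,300),cr('top',333,248,35,300)]),np.hstack([cr('side',306,371,25,300),cr('top',450,250,45,300)])])
cv2.imwrite('pics/crop.png',np.clip(o[:,:,::-1].astype(float)*1.5,0,255).astype(np.uint8))
```

```text
top stand 2285 xyz med [527.4 -34.7   9.9] mid [529.2 -34.8  12.5] ext [116.4 113.2  18.6]
  circle ((528.9249267578125, -35.29154586791992), 58.570343017578125)
  top pts 120 [[372.0, -17.0, 1168.0], [372.0, -17.0, 1168.0], [372.0, -17.0, 1168.0], [537.0, -34.0, 83.0], [535.0, -28.0, 89.0], [536.0, -36.0, 80.0], [533.0, -26.0, 84.0], [533.0, -34.0, 86.0], [533.0, -41.0, 85.0], [531.0, -30.0, 85.0], [531.0, -38.0, 83.0], [529.0, -26.0, 84.0], [529.0, -34.0, 88.0], [529.0, -41.0, 86.0], [528.0, -28.0, 81.0]]
top roll 488 xyz med [ 563.  -263.5   31.8] mid [ 562.9 -263.9   33.3] ext [57.7 57.4 10.5]
  circle ((562.8773193359375, -262.55810546875), 29.94775390625)
top clip 168 xyz med [484.8 265.2   5.2] mid [445.8 130.5 581.4] ext [ 147.7  294.6 1172.9]
  rect ((493.4972839355469, 261.5260009765625), (25.425390243530273, 48.98902893066406), 61.1380729675293)
  tab [465.50051557 237.3326024  161.34524098] 44
side stand 1825 xyz med [521.6 -24.1  10.6] mid [528.4 -32.8  11.1] ext [116.8 121.1  23.2]
  circle ((527.2816162109375, -30.08757972717285), 61.0651969909668)
  top pts 171 [[282.0, 704.0, 1009.0], [282.0, 704.0, 1009.0], [533.0, -42.0, 85.0], [282.0, 704.0, 1009.0], [534.0, -40.0, 83.0], [526.0, -41.0, 86.0], [535.0, -37.0, 83.0], [527.0, -38.0, 85.0], [282.0, 704.0, 1009.0], [533.0, -36.0, 81.0], [525.0, -36.0, 86.0], [536.0, -31.0, 83.0], [528.0, -35.0, 82.0], [521.0, -37.0, 83.0], [531.0, -30.0, 83.0]]
side roll 344 xyz med [ 562.5 -260.5   32.3] mid [ 562.8 -262.3   32.9] ext [60.2 62.1  9.9]
  circle ((561.7091064453125, -258.60943603515625), 32.52408981323242)
side clip 227 xyz med [480.7 272.8   7.6] mid [402.1 470.9 504.5] ext [ 239.5  465.3 1008.8]
  rect ((492.7303161621094, 262.36163330078125), (26.400514602661133, 51.113670349121094), 63.094268798828125)
  tab [459.30162451 310.93783948 116.38101391] 81
```

View pics/crop.png

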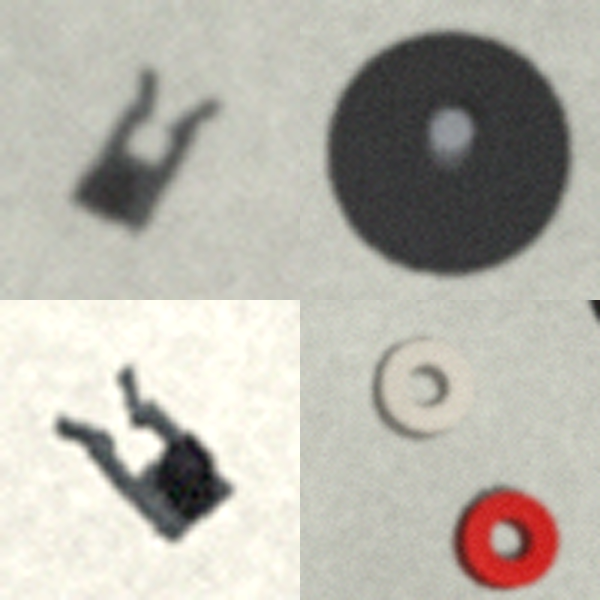

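Choices confirmed: plain white roll, black stand, and the clip's tab at lower left with its mouth to the upper right. I'll write a small row planner.

```bash
cat >> h.py <<'E'
from scipy.spatial.transform import Rotation as R
def pose(show=True):
    o=ctrl.get_obs(); w,x,y,z=o['eef_rot']; r=R.from_quat([x,y,z,w]); M=r.as_matrix()
    h=np.degrees(np.arctan2(M[1,0],M[0,0]))
    if show: print('t',o['clock'],'pos',o['ee_pos'].round(1),'head',h.round(2),'tilt',M[:,2].round(4),'F',o['ft_force'].round(1),'open',round(o['opening'],1),'q7',round(o['qpos'][6],2))
    return o['ee_pos'],h
def plan(wps,start=None,vmax=45.,wmax=8.):
    """wps: (x,y,z,heading); prints rows in groups of 5"""
    p,h=start or pose(); p=np.array(p,float); rows=[]
    for x,y,z,g in wps:
        t=np.array([x,y,z]); n=int(np.ceil(max(np.linalg.norm(t-p)/vmax,abs(g-h)/wmax,1)))
        s=(t-p)/n; dh=(g-h)/n
        for i in range(n):
            c,q=np.cos(np.radians(h)),np.sin(np.radians(h))
            v=[c*s[0]+q*s[1],q*s[0]-c*s[1],-s[2]]
            rows.append([round(a/1000,4) for a in v]+[0,0,round(-dh,2)]); h+=dh
        p=t
    for i in range(0,len(rows),5): print(str(np.array(rows[i:i+5]).tolist()).replace(' ',''))
E
python3 - <<'E'
from h import *
plan([(562.5,-262.5,110,-60),(562.5,-262.5,60,-60)])
E
```

```text
t 0.1 pos [ 226.  -635.6  175.7] head -70.42 tilt [-5.e-04  1.e-03 -1.e+00] F [ 0.2 -0.6 -0. ] open 94.2 q7 -0.07
[[-0.0199,-0.0368,0.0055,0.0,0.0,-0.87],[-0.0193,-0.0371,0.0055,0.0,0.0,-0.87],[-0.0188,-0.0374,0.0055,0.0,0.0,-0.87],[-0.0182,-0.0377,0.0055,0.0,0.0,-0.87],[-0.0176,-0.038,0.0055,0.0,0.0,-0.87]]
[[-0.017,-0.0382,0.0055,0.0,0.0,-0.87],[-0.0165,-0.0385,0.0055,0.0,0.0,-0.87],[-0.0159,-0.0387,0.0055,0.0,0.0,-0.87],[-0.0153,-0.039,0.0055,0.0,0.0,-0.87],[-0.0147,-0.0392,0.0055,0.0,0.0,-0.87]]
[[-0.0141,-0.0394,0.0055,0.0,0.0,-0.87],[-0.0135,-0.0396,0.0055,0.0,0.0,-0.87],[0.0,-0.0,0.025,0.0,0.0,0.0],[0.0,-0.0,0.025,0.0,0.0,0.0]]
```

Emit:
carry_out(
  series=[
    [-0.02, -0.037, 0.0055, 0, 0, -0.87],
    [-0.019, -0.037, 0.0055, 0, 0, -0.87],
    [-0.019, -0.037, 0.0055, 0, 0, -0.87],
    [-0.018, -0.038, 0.0055, 0, 0, -0.87],
    [-0.018, -0.038, 0.0055, 0, 0, -0.87],
  ],
  grip=-1,
  squeeze=15,
)

```text
clock: 0.6
ee_pos: [367.0, -478.8, 148.4]
eef_rot: [-0.0, 0.838, -0.545, -0.0]
ft_force: [0.4, -0.0, -0.5]
opening: 94.1
```

Emit:
carry_out(
  series=[
    [-0.017, -0.038, 0.0055, 0, 0, -0.87],
    [-0.0165, -0.0385, 0.0055, 0, 0, -0.87],
    [-0.016, -0.039, 0.0055, 0, 0, -0.87],
    [-0.015, -0.039, 0.0055, 0, 0, -0.87],
    [-0.015, -0.039, 0.0055, 0, 0, -0.87],
  ],
)

```text
clock: 1.1
ee_pos: [507.1, -323.4, 120.9]
eef_rot: [-0.0, 0.859, -0.513, -0.0]
ft_force: [0.5, 0.1, 0.9]
opening: 94.1
```

Emit:
carry_out(
  series=[
    [-0.014, -0.0395, 0.0055, 0, 0, -0.87],
    [-0.0135, -0.0395, 0.0055, 0, 0, -0.87],
    [0, 0, 0, 0, 0, 0],
    [0, 0, 0, 0, 0, 0],
  ],
)

```text
clock: 1.5
ee_pos: [562.4, -261.8, 109.7]
eef_rot: [0.0, 0.867, -0.499, -0.001]
ft_force: [-0.6, -1.2, 0.3]
opening: 93.9
```

Run:
```python
from h import *
plan([(562.5,-262.5,60,-60),(562.5,-262.5,8,-60)])
```

```text
t 1.5 pos [ 562.4 -261.8  109.7] head -59.87 tilt [-1.e-03  5.e-04 -1.e+00] F [-0.6 -1.2  0.3] open 93.9 q7 -0.77
[[0.0003,0.0002,0.0248,0.0,0.0,0.06],[0.0003,0.0002,0.0248,0.0,0.0,0.06],[0.0,-0.0,0.026,0.0,0.0,-0.0],[0.0,-0.0,0.026,0.0,0.0,-0.0]]
```

Emit:
carry_out(
  series=[
    [0, 0, 0.035, 0, 0, 0],
    [0, 0, 0.035, 0, 0, 0],
    [0, 0, 0.025, 0, 0, 0],
    [0, 0, 0.0095, 0, 0, 0],
    [0, 0, 0, 0, 0, 0],
  ],
)

```text
clock: 2.0
ee_pos: [561.0, -263.5, 5.0]
eef_rot: [0.0, 0.866, -0.5, -0.001]
ft_force: [0.1, -0.4, 0.6]
opening: 93.6
```

Emit:
carry_out(
  series=[
    [0, 0, 0, 0, 0, 0],
    [0, 0, 0, 0, 0, 0],
    [0, 0, 0, 0, 0, 0],
    [0, 0, 0, 0, 0, 0],
    [0, 0, 0, 0, 0, 0],
  ],
  grip=1,
  squeeze=15,
)

```text
clock: 2.5
ee_pos: [562.6, -262.8, 6.2]
eef_rot: [-0.0, 0.866, -0.5, 0.0]
ft_force: [0.3, -0.0, -0.7]
opening: 57.3
```

Emit:
carry_out(
  series=[
    [0, 0, 0, 0, 0, 0],
    [0, 0, 0, 0, 0, 0],
    [0, 0, 0, 0, 0, 0],
    [0, 0, 0, 0, 0, 0],
  ],
)

```text
clock: 2.9
ee_pos: [562.3, -262.7, 5.8]
eef_rot: [-0.0, 0.866, -0.5, -0.0]
ft_force: [-0.1, -0.8, -0.2]
opening: 25.5
```

Run:
```python
from h import *
a,_=grab('top');b,_=grab('side')
c=cv2.resize(a[170:290,370:530],(600,450),interpolation=cv2.INTER_CUBIC)[:,100:500]
e=cv2.resize(b[100:220,300:440],(525,450),interpolation=cv2.INTER_CUBIC)[:,50:450]
cv2.imwrite('pics/g1.png',np.clip(np.hstack([c,e])[:,:,::-1]*1.3,0,255).astype(np.uint8));pose()
```

```text
t 3.0 pos [ 562.3 -262.7    5.7] head -59.98 tilt [-1.e-04  1.e-04 -1.e+00] F [0.4 0.3 1.1] open 17.1 q7 -0.79
```

View pics/g1.png

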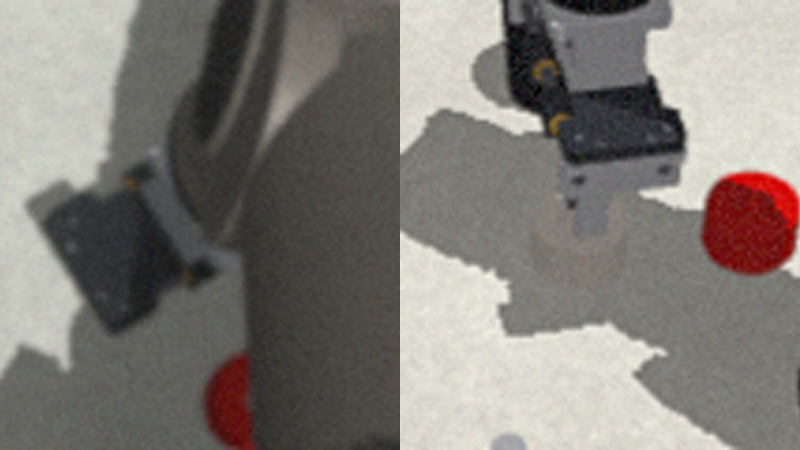

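Run:
```python
from h import *
im,d=grab('side');P=cloud('side',d)
for v in range(140,182,3):
    print(v,[tuple(P[v,u].round(0).astype(int)) if d[v,u]>0 else 0 for u in range(344,384,5)])
pose()
print(ctrl.get_obs()['joint_efforts'].round(2))
cv2.imwrite('pics/g2.png',cv2.resize(im[110:200,310:430],(800,600),interpolation=cv2.INTER_CUBIC)[:,:,::-1])
```

```text
140 [(np.int64(630), np.int64(-342), np.int64(0)), (np.int64(619), np.int64(-346), np.int64(0)), (np.int64(608), np.int64(-353), np.int64(-3)), (np.int64(541), np.int64(-171), np.int64(175)), (np.int64(533), np.int64(-179), np.int64(171)), (np.int64(523), np.int64(-180), np.int64(173)), (np.int64(514), np.int64(-185), np.int64(171)), (np.int64(505), np.int64(-191), np.int64(169))]
143 [(np.int64(627), np.int64(-334), np.int64(-3)), (np.int64(614), np.int64(-334), np.int64(2)), (np.int64(604), np.int64(-341), np.int64(-1)), (np.int64(541), np.int64(-172), np.int64(166)), (np.int64(531), np.int64(-174), np.int64(167)), (np.int64(523), np.int64(-182), np.int64(162)), (np.int64(514), np.int64(-189), np.int64(160)), (np.int64(505), np.int64(-194), np.int64(158))]
146 [(np.int64(625), np.int64(-328), np.int64(-6)), (np.int64(611), np.int64(-323), np.int64(3)), (np.int64(601), np.int64(-331), np.int64(-1)), (np.int64(540), np.int64(-170), np.int64(159)), (np.int64(533), np.int64(-182), np.int64(151)), (np.int64(525), np.int64(-190), np.int64(147)), (np.int64(516), np.int64(-197), np.int64(1
[... 3683 characters left out ...]
5), np.int64(-246), np.int64(0)), (np.int64(525), np.int64(-251), np.int64(0)), (np.int64(514), np.int64(-256), np.int64(-2))]
179 [(np.int64(588), np.int64(-221), np.int64(-3)), (np.int64(575), np.int64(-220), np.int64(2)), (np.int64(565), np.int64(-226), np.int64(0)), (np.int64(555), np.int64(-231), np.int64(-2)), (np.int64(544), np.int64(-235), np.int64(-2)), (np.int64(533), np.int64(-241), np.int64(-4)), (np.int64(523), np.int64(-246), np.int64(-5)), (np.int64(512), np.int64(-248), np.int64(-2))]
t 3.05 pos [ 562.3 -262.7    5.8] head -59.98 tilt [-0.e+00  1.e-04 -1.e+00] F [-0.1  0.2  1.1] open 13.3 q7 -0.79
[-1.000e-02 -9.487e+01 -5.900e-01 -3.479e+01 -3.000e-02 -4.000e-02
  0.000e+00]
```

View pics/g2.png

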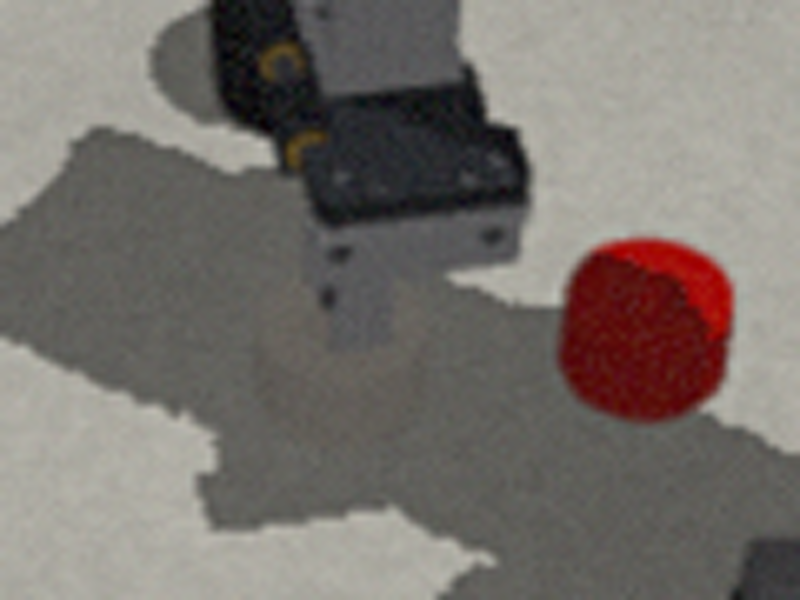

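The pads seem to overlap the roll's wall: the opening is 13 mm, the roll hasn't moved and there is no force. I'll let the fingers settle, then read the state again.

Emit:
carry_out(
  series=[
    [0, 0, 0, 0, 0, 0],
    [0, 0, 0, 0, 0, 0],
    [0, 0, 0, 0, 0, 0],
  ],
)

```text
clock: 3.35
ee_pos: [562.3, -262.7, 5.8]
eef_rot: [-0.0, 0.866, -0.5, -0.0]
ft_force: [-0.1, 0.3, 1.1]
opening: 0.4
```

Emit:
carry_out(
  series=[
    [0, 0, -0.01, 0, 0, 0],
    [0, 0, -0.01, 0, 0, 0],
    [0, 0, 0, 0, 0, 0],
  ],
)

```text
clock: 3.65
ee_pos: [563.5, -263.2, 27.8]
eef_rot: [-0.0, 0.866, -0.5, 0.001]
ft_force: [0.8, -0.6, -0.9]
opening: 0.2
```

Run:
```python
from h import *
im,d=grab('side');P=cloud('side',d);pose()
np.set_printoptions(suppress=True)
for v in range(149,180,3): print(v,[P[v,u].round(0).tolist() for u in (354,359,364,369)])
```

```text
t 3.7 pos [ 563.1 -263.1   27.1] head -59.99 tilt [ 1.9e-03 -7.0e-04 -1.0e+00] F [ 0.7  0.5 -1.2] open 0.4 q7 -0.79
149 [[599.0, -326.0, -6.0], [563.0, -248.0, 75.0], [553.0, -253.0, 74.0], [562.0, -329.0, 4.0]]
152 [[584.0, -280.0, 30.0], [562.0, -246.0, 68.0], [561.0, -284.0, 34.0], [551.0, -291.0, 31.0]]
155 [[580.0, -267.0, 34.0], [571.0, -276.0, 28.0], [559.0, -279.0, 30.0], [548.0, -279.0, 33.0]]
158 [[577.0, -257.0, 35.0], [570.0, -276.0, 19.0], [558.0, -276.0, 23.0], [546.0, -273.0, 30.0]]
161 [[574.0, -249.0, 33.0], [570.0, -275.0, 10.0], [558.0, -277.0, 13.0], [541.0, -257.0, 37.0]]
164 [[571.0, -239.0, 33.0], [560.0, -242.0, 35.0], [549.0, -245.0, 35.0], [540.0, -255.0, 30.0]]
167 [[568.0, -232.0, 31.0], [558.0, -238.0, 30.0], [547.0, -240.0, 31.0], [538.0, -251.0, 24.0]]
170 [[569.0, -235.0, 19.0], [557.0, -236.0, 22.0], [546.0, -238.0, 24.0], [537.0, -249.0, 16.0]]
173 [[569.0, -235.0, 9.0], [557.0, -236.0, 12.0], [546.0, -241.0, 12.0], [536.0, -245.0, 11.0]]
176 [[567.0, -232.0, 3.0], [556.0, -233.0, 6.0], [545.0, -238.0, 5.0], [536.0, -250.0, -4.0]]
179 [[566.0, -231.0, -5.0], [555.0, -232.0, -3.0], [544.0, -237.0, -3.0], [533.0, -238.0, -0.0]]
```

The closed fingertips are visible at z≈60–65 while the reported TCP z is 27. So the fingers end about 35 mm higher than reported, and they closed above the roll without touching it. I'll check on open counter, by picture and by touch.

Run:
```python
from h import *
plan([(563,-263,95,-60),(540,-160,60,-60)])
```

```text
t 3.7 pos [ 563.1 -263.1   27.1] head -59.99 tilt [ 1.9e-03 -7.0e-04 -1.0e+00] F [ 0.7  0.5 -1.2] open 0.4 q7 -0.79
[[-0.0001,0.0,-0.034,0.0,0.0,0.01],[-0.0001,0.0,-0.034,0.0,0.0,0.01],[-0.0336,-0.0105,0.0117,0.0,0.0,-0.0],[-0.0336,-0.0105,0.0117,0.0,0.0,-0.0],[-0.0336,-0.0105,0.0117,0.0,0.0,-0.0]]
```

Emit:
carry_out(
  series=[
    [0, 0, -0.034, 0, 0, 0],
    [0, 0, -0.034, 0, 0, 0],
    [-0.0335, -0.0105, 0.012, 0, 0, 0],
    [-0.0335, -0.0105, 0.012, 0, 0, 0],
    [-0.0335, -0.0105, 0.012, 0, 0, 0],
  ],
)

```text
clock: 4.2
ee_pos: [539.0, -159.0, 57.7]
eef_rot: [-0.0, 0.866, -0.5, 0.0]
ft_force: [1.1, 0.1, 0.5]
opening: 0.5
```

Emit:
carry_out(
  series=[
    [0, 0, 0, 0, 0, 0],
    [0, 0, 0, 0, 0, 0],
    [0, 0, 0, 0, 0, 0],
  ],
)

```text
clock: 4.5
ee_pos: [539.7, -161.0, 58.1]
eef_rot: [0.0, 0.866, -0.5, 0.0]
ft_force: [-0.5, 0.1, 0.5]
opening: 0.3
```

```bash
cat >> h.py <<'E'
def proj(n,p):
    m=eyes.camera_model(n);T=np.linalg.inv(np.array(m['cam_to_world']));q=T[:3,:3]@np.array(p,float)+T[:3,3]
    s=q[:2]/q[2]; s=s*(1+m['k1']*(s@s)); K=m['K']; return np.array([K[0,0]*s[0]+K[0,2],K[1,1]*s[1]+K[1,2]])
E
python3 - <<'E'
from h import *
np.set_printoptions(suppress=True)
p,_=pose();o=[]
for n in('side','top'):
    im,d=grab(n);np.savez(n+'1.npz',im=im,d=d); u,v=proj(n,p).round().astype(int);print(n,u,v)
    im=im.copy();im[v,u]=(255,0,0)
    o.append(cv2.resize(im[v-50:v+30,u-40:u+40],(400,400),interpolation=cv2.INTER_NEAREST))
    P=cloud(n,d)
    for r in range(v-36,v+12,4): print(r,[P[r,c].round(0).tolist() for c in range(u-6,u+7,4)])
cv2.imwrite('pics/g3.png',np.hstack(o)[:,:,::-1])
E
```

```text
t 4.5 pos [ 539.7 -161.    58.1] head -60.03 tilt [ 0.0005 -0.0004 -1.    ] F [-0.5  0.1  0.5] open 0.3 q7 -0.95
side 356 184
148 [[542.0, -116.0, 201.0], [282.0, 704.0, 1009.0], [520.0, -95.0, 227.0], [513.0, -98.0, 226.0]]
152 [[531.0, -82.0, 224.0], [524.0, -83.0, 226.0], [517.0, -86.0, 226.0], [510.0, -88.0, 226.0]]
156 [[589.0, -265.0, 29.0], [520.0, -71.0, 228.0], [513.0, -76.0, 226.0], [506.0, -75.0, 229.0]]
160 [[584.0, -249.0, 33.0], [519.0, -70.0, 219.0], [512.0, -71.0, 221.0], [506.0, -78.0, 216.0]]
164 [[529.0, -79.0, 197.0], [519.0, -71.0, 207.0], [514.0, -81.0, 200.0], [507.0, -82.0, 202.0]]
168 [[529.0, -79.0, 187.0], [521.0, -76.0, 192.0], [514.0, -82.0, 189.0], [507.0, -85.0, 188.0]]
172 [[580.0, -241.0, 3.0], [543.0, -153.0, 100.0], [533.0, -148.0, 108.0], [526.0, -153.0, 106.0]]
176 [[578.0, -235.0, -3.0], [542.0, -150.0, 91.0], [533.0, -149.0, 95.0], [549.0, -234.0, 8.0]]
180 [[573.0, -222.0, -2.0], [564.0, -223.0, -0.0], [557.0, -230.0, -5.0], [546.0, -227.0, 2.0]]
184 [[569.0, -210.0, -2.0], [560.0, -210.0, 1.0], [551.0, -211.0, 3.0], [543.0, -216.0, 1.0]]
188 [
[... 710 characters left out ...]
499.0, -101.0, 462.0], [494.0, -103.0, 489.0], [487.0, -102.0, 529.0], [486.0, -106.0, 535.0]]
228 [[496.0, -102.0, 448.0], [489.0, -103.0, 489.0], [482.0, -102.0, 530.0], [481.0, -106.0, 538.0]]
232 [[491.0, -102.0, 448.0], [483.0, -102.0, 495.0], [478.0, -102.0, 528.0], [476.0, -105.0, 539.0]]
236 [[485.0, -102.0, 450.0], [477.0, -101.0, 500.0], [473.0, -102.0, 529.0], [470.0, -104.0, 545.0]]
240 [[480.0, -102.0, 453.0], [472.0, -100.0, 503.0], [468.0, -102.0, 531.0], [465.0, -104.0, 550.0]]
244 [[474.0, -101.0, 458.0], [467.0, -100.0, 507.0], [462.0, -100.0, 539.0], [460.0, -103.0, 553.0]]
248 [[468.0, -100.0, 463.0], [462.0, -100.0, 506.0], [457.0, -100.0, 539.0], [455.0, -102.0, 556.0]]
```

View pics/g3.png

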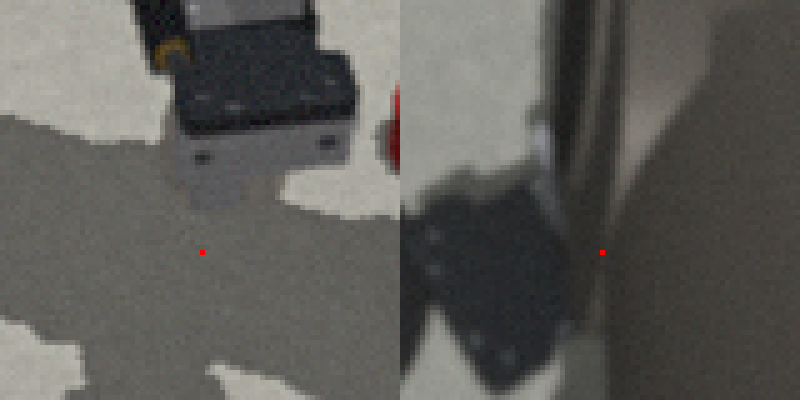

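The red mark is the reported TCP; the real fingertips are about 32 mm above it, and the body edge is shifted by the same amount. XY agrees within 1 mm. I'll touch the counter gently with the closed fingers to get the exact offset.

Emit:
carry_out(
  series=[
    [0, 0, 0.03, 0, 0, 0],
    [0, 0, 0.03, 0, 0, 0],
    [0, 0, 0.02, 0, 0, 0],
    [0, 0, 0, 0, 0, 0],
    [0, 0, 0, 0, 0, 0],
  ],
)

```text
clock: 5.1
ee_pos: [539.5, -160.5, -21.8]
eef_rot: [0.0, 0.866, -0.5, -0.0]
ft_force: [-0.1, 0.2, -0.4]
opening: 0.8
```

Emit:
carry_out(
  series=[
    [0, 0, 0.001, 0, 0, 0],
    [0, 0, 0.001, 0, 0, 0],
    [0, 0, 0.001, 0, 0, 0],
    [0, 0, 0.001, 0, 0, 0],
  ],
)

```text
clock: 5.5
ee_pos: [539.6, -160.0, -25.8]
eef_rot: [-0.0, 0.866, -0.5, 0.0]
ft_force: [1.0, 1.2, 1.0]
opening: 0.7
```

Emit:
carry_out(
  series=[
    [0, 0, 0.001, 0, 0, 0],
    [0, 0, 0.001, 0, 0, 0],
    [0, 0, 0, 0, 0, 0],
  ],
)

```text
clock: 5.8
ee_pos: [539.2, -159.9, -28.4]
eef_rot: [0.0, 0.866, -0.5, -0.0]
ft_force: [-0.1, -0.2, -0.1]
opening: 0.5
```

Emit:
carry_out(
  series=[
    [0, 0, 0.001, 0, 0, 0],
    [0, 0, 0.001, 0, 0, 0],
    [0, 0, 0, 0, 0, 0],
  ],
)

```text
clock: 6.1
ee_pos: [539.5, -160.0, -29.0]
eef_rot: [0.0, 0.866, -0.5, 0.0]
ft_force: [-7.9, 2.4, 27.4]
opening: 0.7
```

Emit:
carry_out(
  series=[
    [0, 0, 0.001, 0, 0, 0],
    [0, 0, 0, 0, 0, 0],
  ],
)

```text
clock: 6.3
ee_pos: [539.5, -160.0, -29.2]
eef_rot: [0.0, 0.866, -0.5, 0.0]
ft_force: [-14.7, 4.1, 44.8]
opening: 0.3
```

Contact came at reported z = -29.0, so real z = reported + 29. I'll put that in the helper, back off, open, and return to the roll.

```bash
sed -i "s/    o=ctrl.get_obs(); w,x,y,z/    o=ctrl.get_obs(); o['ee_pos']=np.array(o['ee_pos'])+[0,0,29]; w,x,y,z/" h.py
python3 - <<'E'
from h import *
plan([(540,-161,80,-60),(562.5,-262.5,80,-60),(562.5,-262.5,6,-60)],vmax=40)
E
```

```text
t 6.3 pos [ 5.395e+02 -1.600e+02 -2.000e-01] head -59.99 tilt [ 4.e-04 -4.e-04 -1.e+00] F [-14.7   4.1  44.8] open 0.3 q7 -0.99
[[0.0004,0.0,-0.0267,0.0,0.0,0.0],[0.0004,0.0,-0.0267,0.0,0.0,0.0],[0.0004,0.0,-0.0267,0.0,0.0,0.0],[0.0331,0.0104,-0.0,0.0,0.0,-0.0],[0.0331,0.0104,-0.0,0.0,0.0,-0.0]]
[[0.0331,0.0104,-0.0,0.0,0.0,-0.0],[0.0,-0.0,0.037,0.0,0.0,-0.0],[0.0,-0.0,0.037,0.0,0.0,-0.0]]
```

Emit:
carry_out(
  series=[
    [0.0005, 0, -0.028, 0, 0, 0],
    [0.0005, 0, -0.028, 0, 0, 0],
    [0.0005, 0, -0.027, 0, 0, 0],
    [0.033, 0.0105, 0, 0, 0, 0],
    [0.033, 0.0105, 0, 0, 0, 0],
  ],
)

```text
clock: 6.8
ee_pos: [555.9, -229.3, 53.1]
eef_rot: [-0.0, 0.867, -0.499, 0.001]
ft_force: [0.3, 0.6, -0.9]
opening: 0.6
```

Emit:
carry_out(
  series=[
    [0.033, 0.0105, 0, 0, 0, 0],
    [0, 0, 0, 0, 0, 0],
    [0, 0, 0, 0, 0, 0],
    [0, 0, 0, 0, 0, 0],
    [0, 0, 0, 0, 0, 0],
  ],
  grip=-1,
)

```text
clock: 7.3
ee_pos: [562.4, -261.5, 51.8]
eef_rot: [-0.0, 0.866, -0.499, -0.0]
ft_force: [-0.0, -0.0, -0.0]
opening: 37.1
```

Emit:
carry_out(
  series=[
    [0, 0, 0, 0, 0, 0],
    [0, 0, 0, 0, 0, 0],
    [0, 0, 0, 0, 0, 0],
    [0, 0, 0, 0, 0, 0],
    [0, 0, 0, 0, 0, 0],
  ],
)

```text
clock: 7.8
ee_pos: [562.3, -262.7, 51.8]
eef_rot: [-0.0, 0.866, -0.5, -0.0]
ft_force: [-0.5, 0.4, 1.3]
opening: 77.0
```

Emit:
carry_out(
  series=[
    [0, 0, 0, 0, 0, 0],
    [0, 0, 0, 0, 0, 0],
    [0, 0, 0.03, 0, 0, 0],
    [0, 0, 0.03, 0, 0, 0],
    [0, 0, 0.015, 0, 0, 0],
  ],
)

```text
clock: 8.3
ee_pos: [561.2, -262.3, -25.3]
eef_rot: [0.0, 0.866, -0.5, -0.001]
ft_force: [-0.1, 0.0, 0.4]
opening: 94.0
```

Emit:
carry_out(
  series=[
    [0, 0, 0, 0, 0, 0],
    [0, 0, 0, 0, 0, 0],
    [0, 0, 0, 0, 0, 0],
    [0, 0, 0, 0, 0, 0],
    [0, 0, 0, 0, 0, 0],
  ],
  grip=1,
  squeeze=15,
)

```text
clock: 8.8
ee_pos: [563.2, -263.2, -22.0]
eef_rot: [-0.0, 0.866, -0.5, 0.001]
ft_force: [-0.3, -1.1, 7.1]
opening: 60.2
```

Emit:
carry_out(
  series=[
    [0, 0, 0, 0, 0, 0],
    [0, 0, 0, 0, 0, 0],
    [0, 0, 0, 0, 0, 0],
  ],
)

```text
clock: 9.1
ee_pos: [563.2, -263.2, -22.1]
eef_rot: [-0.0, 0.866, -0.5, 0.001]
ft_force: [-0.7, -1.6, 8.4]
opening: 60.6
```

Opening is 60.6 mm, so the roll is held. Lift, then plan the carry to the stand.

Emit:
carry_out(
  series=[
    [0, 0, -0.01, 0, 0, 0],
    [0, 0, -0.025, 0, 0, 0],
    [0, 0, -0.035, 0, 0, 0],
    [0, 0, -0.035, 0, 0, 0],
    [0, 0, 0, 0, 0, 0],
  ],
)

```text
clock: 9.6
ee_pos: [564.9, -263.7, 87.3]
eef_rot: [-0.001, 0.866, -0.5, 0.004]
ft_force: [0.1, -1.0, -0.1]
opening: 60.6
```

Run:
```python
from h import *
im=np.load('top0.npz');P=cloud('top',im['d']);g=im['im'].astype(int)
# stand centre: refined; spindle top by brightness and circle fit of foot contour at z=12
for n in('top','side'):
    f=np.load(n+'0.npz');I=cv2.cvtColor(f['im'],cv2.COLOR_RGB2GRAY);a,b,c,e={'top':(295,205,372,290),'side':(305,205,380,275)}[n]
    m=(I<70).astype(np.uint8);m[:b]=0;m[e:]=0;m[:,:a]=0;m[:,c:]=0
    k=max(cv2.findContours(m,0,cv2.CHAIN_APPROX_NONE)[0],key=len)[:,0]
    q=onplane(n,k,12)[:,:2]; 
    A=np.c_[2*q,np.ones(len(q))];s=np.linalg.lstsq(A,(q**2).sum(1),rcond=None)[0];r=np.sqrt(s[2]+s[:2]@s[:2]);res=np.hypot(*(q-s[:2]).T)-r
    for _ in range(3):
        w=abs(res)<2.5;s=np.linalg.lstsq(A[w],(q**2).sum(1)[w],rcond=None)[0];r=np.sqrt(s[2]+s[:2]@s[:2]);res=np.hypot(*(q-s[:2]).T)-r
    print(n,s[:2].round(1),r.round(1),w.sum(),len(w))
    d=f['d'];P=cloud(n,d);m=(P[...,2]>70)&(P[...,2]<105)&(d>0)&(abs(P[...,0]-529)<20)&(abs(P[...,1]+34)<20)
    print(' head',P[m].mean(0).round(1),np.percentile(P[m][:,2],[10,50,90]).round(1),m.sum())
    vv,uu=np.nonzero(m); print(' head mid px',(uu.min()+uu.max())/2,(vv.min()+vv.max())/2, onplane(n,[[uu.mean(),vv.mean()]],84).round(1))
p,h=pose()
im,d=grab('side');np.savez('side2.npz',im=im,d=d);P=cloud('side',d)
cv2.imwrite('pics/g4.png',cv2.resize(im[60:210,270:470],(800,600))[:,:,::-1])
m=(d>0)&(np.hypot(P[...,0]-p[0],P[...,1]-p[1])<45)&(P[...,2]>p[2]-15)&(P[...,2]<p[2]+24);print(m.sum(),P[m].min(0),P[m].max(0))
plan([(528.5,-34.5,p[2],-60)],vmax=25)
```

```text
top [529.1 -35.4] 57.8 157 157
 head [528.9 -34.5  83.5] [80.2 83.6 86.7] 84
 head mid px 332.5 243.0 [[528.8 -34.5  84. ]]
side [526.4 -26.9] 57.2 78 199
 head [528.5 -32.1  82.4] [76.6 83.3 86.3] 94
 head mid px 341.5 221.0 [[528.  -30.8  84. ]]
t 9.6 pos [ 564.9 -263.7  116.3] head -59.99 tilt [ 0.0066 -0.0025 -1.    ] F [ 0.1 -1.  -0.1] open 60.6 q7 -0.78
279 [ 533.15784455 -291.30829097  106.79946736] [ 592.34463388 -221.58488365  140.25464858]
t 9.65 pos [ 563.7 -263.3  113.7] head -59.99 tilt [ 0.0041 -0.0016 -1.    ] F [ 0.   0.2 -2.9] open 60.4 q7 -0.78
[[-0.0216,-0.0084,-0.0003,0.0,0.0,0.0],[-0.0216,-0.0084,-0.0003,0.0,0.0,0.0],[-0.0216,-0.0084,-0.0003,0.0,0.0,0.0],[-0.0216,-0.0084,-0.0003,0.0,0.0,0.0],[-0.0216,-0.0084,-0.0003,0.0,0.0,0.0]]
[[-0.0216,-0.0084,-0.0003,0.0,0.0,0.0],[-0.0216,-0.0084,-0.0003,0.0,0.0,0.0],[-0.0216,-0.0084,-0.0003,0.0,0.0,0.0],[-0.0216,-0.0084,-0.0003,0.0,0.0,0.0],[-0.0216,-0.0084,-0.0003,0.0,0.0,0.0]]
```

View pics/g4.png

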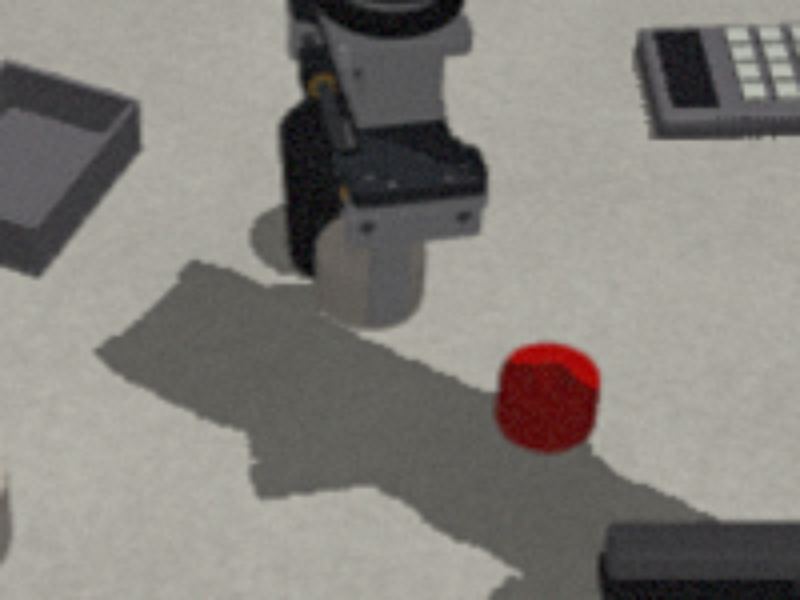

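The roll is held level, its underside at about 107 mm. The side camera reads y about 3 mm high for both things, so I use the top view: stand axis (529, -34.7).

Emit:
carry_out(
  series=[
    [-0.0215, -0.0085, 0, 0, 0, 0],
    [-0.0215, -0.0085, 0, 0, 0, 0],
    [-0.0215, -0.0085, 0, 0, 0, 0],
    [-0.0215, -0.0085, 0, 0, 0, 0],
    [-0.0215, -0.0085, 0, 0, 0, 0],
  ],
)

```text
clock: 10.15
ee_pos: [544.3, -147.3, 81.0]
eef_rot: [0.0, 0.866, -0.5, -0.001]
ft_force: [0.4, -0.4, -2.3]
opening: 60.6
```

Emit:
carry_out(
  series=[
    [-0.0215, -0.0085, 0, 0, 0, 0],
    [-0.0215, -0.0085, 0, 0, 0, 0],
    [-0.0215, -0.0085, 0, 0, 0, 0],
    [-0.0215, -0.0085, 0, 0, 0, 0],
    [-0.0215, -0.0085, 0, 0, 0, 0],
  ],
)

```text
clock: 10.65
ee_pos: [527.3, -33.1, 81.0]
eef_rot: [0.0, 0.866, -0.5, -0.001]
ft_force: [0.2, 0.2, -0.9]
opening: 60.7
```

Emit:
carry_out(
  series=[
    [0, 0, 0, 0, 0, 0],
    [0, 0, 0, 0, 0, 0],
    [0, 0, 0, 0, 0, 0],
  ],
)

```text
clock: 10.95
ee_pos: [528.1, -34.9, 81.4]
eef_rot: [0.0, 0.866, -0.5, -0.0]
ft_force: [-0.5, 0.2, -2.0]
opening: 60.7
```

Run:
```python
from h import *
plan([(529,-34.7,108,-60)])
im,d=grab('side');P=cloud('side',d)
cv2.imwrite('pics/g5.png',cv2.resize(im[150:290,250:440],(800,590),interpolation=cv2.INTER_CUBIC)[:,:,::-1])
```

```text
t 10.95 pos [528.1 -34.9 110.4] head -60.03 tilt [-7.e-04 -2.e-04 -1.e+00] F [-0.5  0.2 -2. ] open 60.7 q7 -1.19
[[0.0003,-0.0009,0.0024,0.0,0.0,-0.03]]
```

View pics/g5.png

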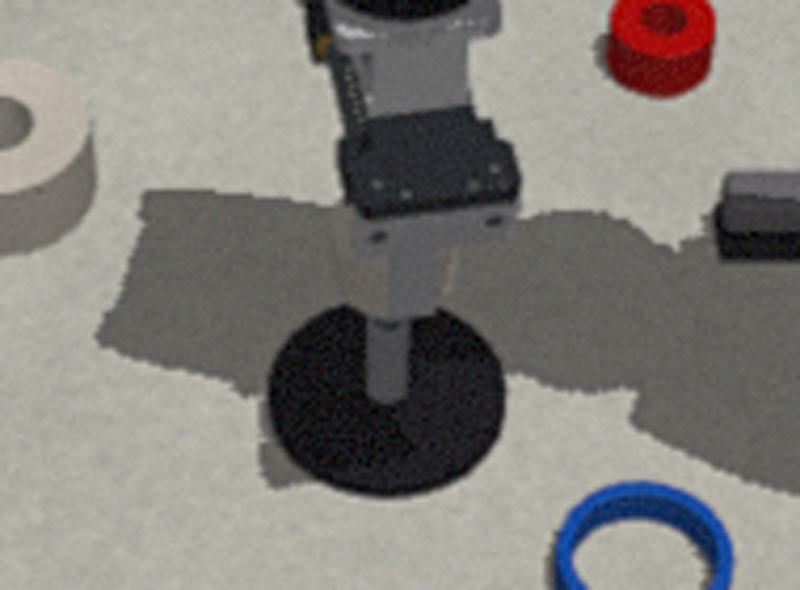

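The roll is centred over the spindle. Now lower it with force checks.

Emit:
carry_out(
  series=[
    [0.0005, -0.001, 0.005, 0, 0, 0],
    [0, 0, 0.005, 0, 0, 0],
    [0, 0, 0.003, 0, 0, 0],
    [0, 0, 0.001, 0, 0, 0],
  ],
)

```text
clock: 11.4
ee_pos: [529.1, -34.1, 67.2]
eef_rot: [0.0, 0.866, -0.5, -0.0]
ft_force: [0.1, 0.4, -1.8]
opening: 60.4
```

Emit:
carry_out(
  series=[
    [0, 0, 0.0015, 0, 0, 0],
    [0, 0, 0.0015, 0, 0, 0],
    [0, 0, 0.001, 0, 0, 0],
  ],
)

```text
clock: 11.7
ee_pos: [529.5, -34.0, 63.7]
eef_rot: [-0.0, 0.866, -0.5, 0.0]
ft_force: [-0.1, -0.1, -1.6]
opening: 60.5
```

Emit:
carry_out(
  series=[
    [0, 0, 0.0015, 0, 0, 0],
    [0, 0, 0.0015, 0, 0, 0],
    [0, 0, 0.001, 0, 0, 0],
  ],
)

```text
clock: 12.0
ee_pos: [529.4, -34.0, 59.7]
eef_rot: [-0.0, 0.866, -0.5, -0.0]
ft_force: [1.0, 0.1, -1.6]
opening: 60.8
```

Emit:
carry_out(
  series=[
    [0, 0, 0.0015, 0, 0, 0],
    [0, 0, 0.0015, 0, 0, 0],
    [0, 0, 0.001, 0, 0, 0],
  ],
)

```text
clock: 12.3
ee_pos: [529.4, -34.0, 55.7]
eef_rot: [-0.0, 0.866, -0.5, -0.0]
ft_force: [0.1, -0.1, -0.6]
opening: 60.8
```

Emit:
carry_out(
  series=[
    [0, -0.0005, 0.002, 0, 0, 0],
    [0, 0, 0.002, 0, 0, 0],
    [0, 0, 0.002, 0, 0, 0],
    [0, 0, 0.002, 0, 0, 0],
  ],
)

```text
clock: 12.7
ee_pos: [529.9, -33.8, 47.6]
eef_rot: [-0.0, 0.866, -0.5, -0.0]
ft_force: [-0.1, 0.3, -1.5]
opening: 60.6
```

Emit:
carry_out(
  series=[
    [0, 0, 0.008, 0, 0, 0],
    [0, 0, 0.008, 0, 0, 0],
    [0, 0, 0.008, 0, 0, 0],
  ],
)

```text
clock: 13.0
ee_pos: [529.7, -33.8, 22.9]
eef_rot: [0.0, 0.866, -0.5, -0.0]
ft_force: [0.1, -0.4, -1.1]
opening: 60.2
```

Emit:
carry_out(
  series=[
    [0, 0, 0.008, 0, 0, 0],
    [0, 0, 0.008, 0, 0, 0],
    [0, 0, 0.008, 0, 0, 0],
    [0, 0, 0.004, 0, 0, 0],
    [0, 0, 0, 0, 0, 0],
  ],
)

```text
clock: 13.5
ee_pos: [529.5, -33.8, -4.9]
eef_rot: [0.0, 0.866, -0.5, -0.0]
ft_force: [0.1, -0.6, -2.1]
opening: 60.2
```

Emit:
carry_out(
  series=[
    [0, 0, 0.001, 0, 0, 0],
    [0, 0, 0.001, 0, 0, 0],
    [0, 0, 0, 0, 0, 0],
  ],
)

```text
clock: 13.8
ee_pos: [530.1, -33.7, -6.0]
eef_rot: [-0.0, 0.866, -0.5, 0.0]
ft_force: [0.5, -0.8, -1.4]
opening: 60.7
```

Emit:
carry_out(
  series=[
    [0, 0, 0.001, 0, 0, 0],
    [0, 0, 0.001, 0, 0, 0],
    [0, 0, 0, 0, 0, 0],
  ],
)

```text
clock: 14.1
ee_pos: [529.9, -33.7, -8.3]
eef_rot: [-0.0, 0.866, -0.5, -0.0]
ft_force: [0.9, -0.9, -2.2]
opening: 60.5
```

Emit:
carry_out(
  series=[
    [0, 0, 0.001, 0, 0, 0],
    [0, 0, 0, 0, 0, 0],
  ],
)

```text
clock: 14.3
ee_pos: [529.9, -33.8, -9.3]
eef_rot: [-0.0, 0.866, -0.5, -0.0]
ft_force: [0.8, -0.7, -2.5]
opening: 60.5
```

Emit:
carry_out(
  series=[
    [0, 0, 0.001, 0, 0, 0],
    [0, 0, 0, 0, 0, 0],
  ],
)

```text
clock: 14.5
ee_pos: [530.0, -33.8, -10.0]
eef_rot: [-0.0, 0.866, -0.5, 0.0]
ft_force: [-1.4, 0.4, 2.9]
opening: 60.6
```

The roll has touched the foot (its weight is off the gripper, at +12 mm as expected). Release, rise, and close to probe the spindle top.

Emit:
carry_out(
  series=[
    [0, 0, 0, 0, 0, 0],
    [0, 0, 0, 0, 0, 0],
    [0, 0, 0, 0, 0, 0],
    [0, 0, 0, 0, 0, 0],
    [0, 0, 0, 0, 0, 0],
  ],
  grip=-1,
)

```text
clock: 15.0
ee_pos: [529.9, -33.7, -10.2]
eef_rot: [-0.0, 0.866, -0.5, -0.0]
ft_force: [-0.0, 0.4, -0.0]
opening: 93.3
```

Emit:
carry_out(
  series=[
    [0, 0, -0.02, 0, 0, 0],
    [0, 0, -0.03, 0, 0, 0],
    [0, 0, -0.03, 0, 0, 0],
    [0, 0, -0.015, 0, 0, 0],
    [0, 0, 0, 0, 0, 0],
  ],
)

```text
clock: 15.5
ee_pos: [531.3, -33.8, 86.9]
eef_rot: [-0.001, 0.866, -0.5, 0.002]
ft_force: [0.5, 0.2, -0.6]
opening: 94.2
```

Emit:
carry_out(
  series=[
    [0, 0, 0, 0, 0, 0],
    [0, 0, 0, 0, 0, 0],
    [0, 0, 0, 0, 0, 0],
    [0, 0, 0, 0, 0, 0],
    [0, 0, 0, 0, 0, 0],
  ],
  grip=1,
)

```text
clock: 16.0
ee_pos: [529.7, -33.7, 84.4]
eef_rot: [0.0, 0.866, -0.5, -0.0]
ft_force: [-0.8, -0.0, -0.0]
opening: 57.2
```

Emit:
carry_out(
  series=[
    [0, 0, 0, 0, 0, 0],
    [0, 0, 0, 0, 0, 0],
    [0, 0, 0, 0, 0, 0],
    [0, 0, 0, 0, 0, 0],
    [0, 0, 0, 0, 0, 0],
  ],
)

```text
clock: 16.5
ee_pos: [529.9, -33.8, 84.8]
eef_rot: [-0.0, 0.866, -0.5, 0.0]
ft_force: [0.4, -0.8, -0.6]
opening: 17.4
```

Emit:
carry_out(
  series=[
    [0, 0, 0, 0, 0, 0],
    [0, 0, 0, 0, 0, 0],
    [0, 0, 0, 0, 0, 0],
  ],
)

```text
clock: 16.8
ee_pos: [529.9, -33.8, 84.8]
eef_rot: [-0.0, 0.866, -0.5, -0.0]
ft_force: [-0.3, 0.3, 0.7]
opening: 0.5
```

Run:
```python
from h import *
pose()
im,d=grab('side');P=cloud('side',d)
m=(d>0)&(np.hypot(P[...,0]-529,P[...,1]+34)<33)&(P[...,2]>30)&(P[...,2]<55);q=P[m];print(m.sum(),q.min(0),q.max(0),np.percentile(q[:,2],[5,50,95]))
cv2.imwrite('pics/g6.png',cv2.resize(im[150:290,250:440],(800,590),interpolation=cv2.INTER_CUBIC)[:,:,::-1])
```

```text
t 16.8 pos [529.9 -33.8 113.8] head -59.98 tilt [ 0.e+00  1.e-04 -1.e+00] F [-0.3  0.3  0.7] open 0.5 q7 -1.19
535 [498.12885831 -64.49428003  30.07452651] [558.44008141  -1.51900456  54.99557358] [33.04457959 43.90978947 48.84556926]
```

View pics/g6.png

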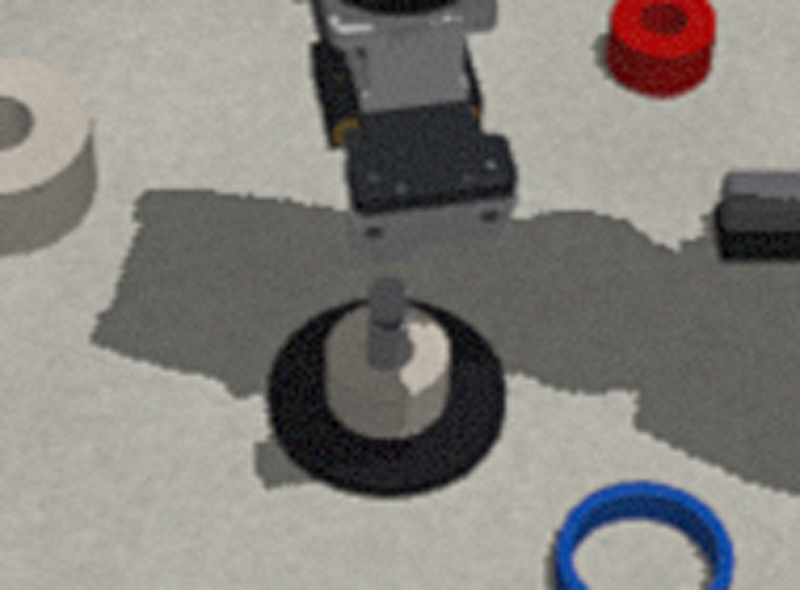

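The roll lies flat on the foot with the spindle through it. Probe the spindle top.

Emit:
carry_out(
  series=[
    [0, 0, 0.008, 0, 0, 0],
    [0, 0, 0.008, 0, 0, 0],
    [0, 0, 0.006, 0, 0, 0],
    [0, 0, 0.002, 0, 0, 0],
    [0, 0, 0, 0, 0, 0],
  ],
)

```text
clock: 17.35
ee_pos: [529.6, -33.7, 60.3]
eef_rot: [0.0, 0.866, -0.5, -0.0]
ft_force: [0.3, -0.5, 0.1]
opening: 0.1
```

Emit:
carry_out(
  series=[
    [0, 0, 0.0005, 0, 0, 0],
    [0, 0, 0.0005, 0, 0, 0],
    [0, 0, 0, 0, 0, 0],
  ],
)

```text
clock: 17.65
ee_pos: [530.0, -33.8, 59.9]
eef_rot: [-0.0, 0.866, -0.5, 0.0]
ft_force: [-0.1, 0.3, 0.9]
opening: 0.3
```

Emit:
carry_out(
  series=[
    [0, 0, 0.0005, 0, 0, 0],
    [0, 0, 0.0005, 0, 0, 0],
    [0, 0, 0, 0, 0, 0],
  ],
)

```text
clock: 17.95
ee_pos: [529.9, -33.7, 58.8]
eef_rot: [-0.0, 0.866, -0.5, -0.0]
ft_force: [0.8, 0.5, 0.2]
opening: 0.5
```

Emit:
carry_out(
  series=[
    [0, 0, 0.0005, 0, 0, 0],
    [0, 0, 0.0005, 0, 0, 0],
    [0, 0, 0, 0, 0, 0],
  ],
)

```text
clock: 18.25
ee_pos: [529.8, -33.7, 57.7]
eef_rot: [0.0, 0.866, -0.5, -0.0]
ft_force: [0.2, -0.1, 0.1]
opening: 0.6
```

Emit:
carry_out(
  series=[
    [0, 0, 0.0005, 0, 0, 0],
    [0, 0, 0.0005, 0, 0, 0],
    [0, 0, 0, 0, 0, 0],
  ],
)

```text
clock: 18.55
ee_pos: [529.9, -33.7, 56.8]
eef_rot: [-0.0, 0.866, -0.5, 0.0]
ft_force: [0.3, -0.8, -0.1]
opening: 0.8
```

Emit:
carry_out(
  series=[
    [0, 0, 0.0007, 0, 0, 0],
    [0, 0, 0, 0, 0, 0],
  ],
)

```text
clock: 18.75
ee_pos: [530.1, -33.7, 56.7]
eef_rot: [-0.0, 0.866, -0.5, 0.0]
ft_force: [-3.2, 0.8, 11.7]
opening: 0.7
```

Emit:
carry_out(
  series=[
    [0, 0, 0.0007, 0, 0, 0],
    [0, 0, 0, 0, 0, 0],
  ],
)

```text
clock: 18.95
ee_pos: [530.2, -33.7, 56.6]
eef_rot: [-0.0, 0.866, -0.5, 0.0]
ft_force: [-7.3, -0.5, 23.3]
opening: 0.4
```

Contact is at reported 56.8 against -28.7 for the counter, so the spindle top is 85.5 mm up and the clip's underside belongs at 66.0 mm. Now the precise clip pose.

Emit:
carry_out(
  series=[
    [0, 0, -0.015, 0, 0, 0],
    [0, 0, -0.025, 0, 0, 0],
    [0, 0, -0.025, 0, 0, 0],
  ],
)

```text
clock: 19.25
ee_pos: [529.5, -33.7, 121.0]
eef_rot: [0.0, 0.866, -0.5, -0.0]
ft_force: [-0.5, -1.0, -0.3]
opening: 0.6
```

Run:
```python
from h import *
for n,(a,b,c,e) in dict(top=(172,245,212,285),side=(285,352,325,390)).items():
    f=np.load(n+'0.npz');I=cv2.cvtColor(f['im'],cv2.COLOR_RGB2GRAY)[b:e,a:c].astype(int);d=f['d'];P=cloud(n,d)[b:e,a:c];ok=d[b:e,a:c]>0
    m=I<(85 if n=='top' else 95)
    v,u=np.nonzero(m);q=onplane(n,np.c_[u+a,v+b],4)[:,:2]
    mu=q.mean(0);w,V=np.linalg.eigh(np.cov((q-mu).T));ax=V[:,1]*np.sign(V[0,1]);s=(q-mu)@ax
    print(n,m.sum(),'mean',mu.round(1),'yaw',np.degrees(np.arctan2(ax[1],ax[0])).round(1),'front tip mid',(mu+ax*s.max()).round(1),'back',(mu+ax*s.min()).round(1))
    # symmetric direction: front arm tips
    for thr in(40,50):
        t=I<thr;vv,uu=np.nonzero(t)
        if len(vv): print('  dark',thr,len(vv),onplane(n,[[uu.mean()+a,vv.mean()+b]],22)[0].round(1))
    t=ok&(P[...,2]>14)&(P[...,2]<45);print('  depth tab',t.sum(),P[t].mean(0).round(1),P[t].max(0).round(1),P[t].min(0).round(1))
gel=(rays('top',[[125,172]]));print('gel',onplane('top',[[118,163]],150).round(0))
pose()
```

```text
top 207 mean [489.3 263.7] yaw -33.7 front tip mid [516.8 245.3] back [471.6 275.5]
  dark 40 25 [479.1 265.8  22. ]
  dark 50 60 [479.8 266.2  22. ]
  depth tab 44 [477.4 269.6  30.4] [485.3 277.9  40.2] [470.4 264.   14.2]
side 266 mean [488.4 264.6] yaw -26.0 front tip mid [516.6 250.8] back [470.2 273.4]
  dark 40 89 [476. 273.  22.]
  dark 50 109 [477.6 272.9  22. ]
  depth tab 92 [475.9 274.1  29.1] [484.7 280.9  37.4] [468.6 264.4  14.3]
gel [[675. 379. 150.]]
t 19.25 pos [529.5 -33.7 150. ] head -59.97 tilt [-9.e-04  2.e-04 -1.e+00] F [-0.5 -1.  -0.3] open 0.6 q7 -1.18
```

Run:
```python
from h import *
plan([(476.5,270.5,120,61)],vmax=45)
```

```text
t 19.25 pos [529.5 -33.7 150. ] head -59.97 tilt [-9.e-04  2.e-04 -1.e+00] F [-0.5 -1.  -0.3] open 0.6 q7 -1.18
[[-0.0181,-0.0066,0.0019,0.0,0.0,-7.56],[-0.0171,-0.009,0.0019,0.0,0.0,-7.56],[-0.0158,-0.0111,0.0019,0.0,0.0,-7.56],[-0.0142,-0.0131,0.0019,0.0,0.0,-7.56],[-0.0123,-0.0149,0.0019,0.0,0.0,-7.56]]
[[-0.0102,-0.0164,0.0019,0.0,0.0,-7.56],[-0.008,-0.0176,0.0019,0.0,0.0,-7.56],[-0.0056,-0.0185,0.0019,0.0,0.0,-7.56],[-0.0031,-0.019,0.0019,0.0,0.0,-7.56],[-0.0006,-0.0193,0.0019,0.0,0.0,-7.56]]
[[0.0019,-0.0192,0.0019,0.0,0.0,-7.56],[0.0044,-0.0188,0.0019,0.0,0.0,-7.56],[0.0069,-0.018,0.0019,0.0,0.0,-7.56],[0.0092,-0.017,0.0019,0.0,0.0,-7.56],[0.0113,-0.0156,0.0019,0.0,0.0,-7.56]]
[[0.0133,-0.014,0.0019,0.0,0.0,-7.56]]
```

Emit:
carry_out(
  series=[
    [-0.018, -0.0065, 0.002, 0, 0, -7.56],
    [-0.017, -0.009, 0.002, 0, 0, -7.56],
    [-0.016, -0.011, 0.002, 0, 0, -7.56],
    [-0.014, -0.013, 0.002, 0, 0, -7.56],
    [-0.0125, -0.015, 0.002, 0, 0, -7.56],
  ],
  grip=-1,
)

```text
clock: 19.75
ee_pos: [512.8, 61.9, 110.4]
eef_rot: [-0.0, 0.982, -0.19, 0.0]
ft_force: [0.6, 0.3, 0.4]
opening: 36.9
```

Emit:
carry_out(
  series=[
    [-0.01, -0.0165, 0.002, 0, 0, -7.56],
    [-0.008, -0.0175, 0.002, 0, 0, -7.56],
    [-0.0055, -0.0185, 0.002, 0, 0, -7.56],
    [-0.003, -0.019, 0.002, 0, 0, -7.56],
    [-0.0005, -0.0195, 0.002, 0, 0, -7.56],
  ],
)

```text
clock: 20.25
ee_pos: [496.9, 157.1, 100.4]
eef_rot: [-0.0, 0.99, 0.139, 0.0]
ft_force: [0.7, 0.2, -0.5]
opening: 77.1
```

Emit:
carry_out(
  series=[
    [0.002, -0.019, 0.002, 0, 0, -7.56],
    [0.0045, -0.019, 0.002, 0, 0, -7.56],
    [0.007, -0.018, 0.002, 0, 0, -7.56],
    [0.009, -0.017, 0.002, 0, 0, -7.56],
    [0.0115, -0.0155, 0.002, 0, 0, -7.56],
  ],
)

```text
clock: 20.75
ee_pos: [480.6, 252.2, 90.3]
eef_rot: [0.0, 0.892, 0.452, 0.0]
ft_force: [0.6, -0.4, -0.5]
opening: 93.8
```

Emit:
carry_out(
  series=[
    [0.0135, -0.014, 0.002, 0, 0, -7.56],
    [0, 0, 0, 0, 0, 0],
    [0, 0, 0, 0, 0, 0],
  ],
)

```text
clock: 21.05
ee_pos: [477.5, 270.5, 88.2]
eef_rot: [-0.0, 0.862, 0.507, -0.0]
ft_force: [1.1, -0.5, -0.2]
opening: 93.9
```

Run:
```python
from h import *
plan([(476.5,270.5,60,61),(476.5,270.5,9,61)])
im,d=grab('side');cv2.imwrite('pics/g7.png',cv2.resize(im[290:410,230:390],(800,600),interpolation=cv2.INTER_CUBIC)[:,:,::-1])
```

```text
t 21.05 pos [477.5 270.5 117.2] head 60.87 tilt [-5.e-04 -1.e-04 -1.e+00] F [ 1.1 -0.5 -0.2] open 93.9 q7 0.13
[[-0.0002,-0.0004,0.0286,0.0,0.0,-0.06],[-0.0002,-0.0004,0.0286,0.0,0.0,-0.06],[0.0,0.0,0.0255,0.0,0.0,-0.0],[0.0,0.0,0.0255,0.0,0.0,-0.0]]
```

View pics/g7.png

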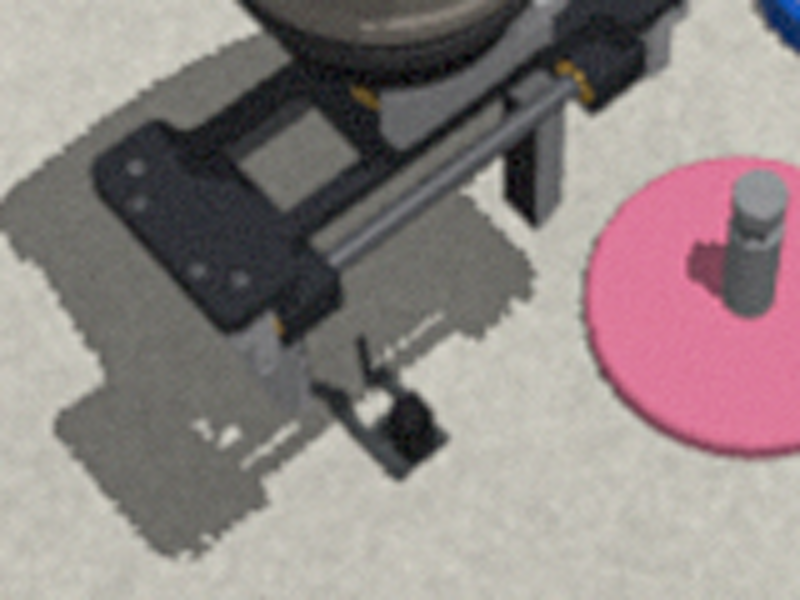

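The gripper's jaw bar runs parallel to the clip's back edge and is in line with the tab; the pink stand is clear. Descend and grip.

Emit:
carry_out(
  series=[
    [-0.0005, -0.0005, 0.03, 0, 0, 0],
    [0, -0.0005, 0.03, 0, 0, 0],
    [0, 0, 0.025, 0, 0, 0],
    [0, 0, 0.015, 0, 0, 0],
    [0, 0, 0.006, 0, 0, 0],
  ],
)

```text
clock: 21.6
ee_pos: [476.2, 269.8, -18.7]
eef_rot: [0.0, 0.862, 0.507, -0.001]
ft_force: [0.8, -0.5, -0.3]
opening: 93.7
```

Emit:
carry_out(
  series=[
    [0, 0, 0.0015, 0, 0, 0],
    [0, 0, 0, 0, 0, 0],
    [0, 0, 0, 0, 0, 0],
    [0, 0, 0, 0, 0, 0],
    [0, 0, 0, 0, 0, 0],
  ],
  grip=1,
  squeeze=40,
)

```text
clock: 22.1
ee_pos: [476.8, 270.9, -18.6]
eef_rot: [0.0, 0.862, 0.507, 0.0]
ft_force: [0.1, -0.4, -0.1]
opening: 57.2
```

Emit:
carry_out(
  series=[
    [0, 0, 0, 0, 0, 0],
    [0, 0, 0, 0, 0, 0],
    [0, 0, 0, 0, 0, 0],
    [0, 0, 0, 0, 0, 0],
    [0, 0, 0, 0, 0, 0],
  ],
)

```text
clock: 22.6
ee_pos: [476.4, 270.8, -19.1]
eef_rot: [-0.0, 0.862, 0.507, -0.0]
ft_force: [-0.6, -0.6, -0.1]
opening: 17.6
```

Emit:
carry_out(
  series=[
    [0, 0, 0, 0, 0, 0],
    [0, 0, 0, 0, 0, 0],
  ],
)

```text
clock: 22.8
ee_pos: [476.4, 270.8, -19.1]
eef_rot: [-0.0, 0.862, 0.507, -0.0]
ft_force: [-0.5, -0.3, -0.1]
opening: 11.5
```

Run:
```python
from h import *
pose()
im,d=grab('side');P=cloud('side',d);cv2.imwrite('pics/g8.png',cv2.resize(im[320:410,250:370],(800,600),interpolation=cv2.INTER_CUBIC)[:,:,::-1])
```

```text
t 22.8 pos [476.4 270.8   9.9] head 60.98 tilt [-1.e-04  0.e+00 -1.e+00] F [-0.5 -0.3 -0.1] open 11.5 q7 0.0
```

The tab is gripped (11.5 mm, TCP z −19.1), so the target reported z is −19.1 + 66.0 = 46.9. Mouth direction = heading − 90°. Lift and go to the pre-insertion pose.

Run:
```python
from h import *
dr=np.array([np.cos(np.radians(-29)),np.sin(np.radians(-29))]);H=np.array([529,-34.5])-24*dr;S=H-46*dr;print(H,S)
plan([(476.5,270.8,125,61),(*S,125,61),(*S,77.5,61)],vmax=35)
```

```text
[508.00912703 -22.86456911] [467.7766205   -0.56332658]
t 22.85 pos [476.5 270.8   9.9] head 60.98 tilt [-1.e-04  0.e+00 -1.e+00] F [0.4 0.2 0.4] open 12.0 q7 0.0
[[0.0,0.0,-0.0288,0.0,0.0,-0.01],[0.0,0.0,-0.0288,0.0,0.0,-0.01],[0.0,0.0,-0.0288,0.0,0.0,-0.01],[0.0,0.0,-0.0288,0.0,0.0,-0.01],[-0.0302,0.0155,-0.0,0.0,0.0,-0.0]]
[[-0.0302,0.0155,-0.0,0.0,0.0,-0.0],[-0.0302,0.0155,-0.0,0.0,0.0,-0.0],[-0.0302,0.0155,-0.0,0.0,0.0,-0.0],[-0.0302,0.0155,-0.0,0.0,0.0,-0.0],[-0.0302,0.0155,-0.0,0.0,0.0,-0.0]]
[[-0.0302,0.0155,-0.0,0.0,0.0,-0.0],[-0.0302,0.0155,-0.0,0.0,0.0,-0.0],[0.0,0.0,0.0238,0.0,0.0,-0.0],[0.0,0.0,0.0238,0.0,0.0,-0.0]]
```

View pics/g8.png

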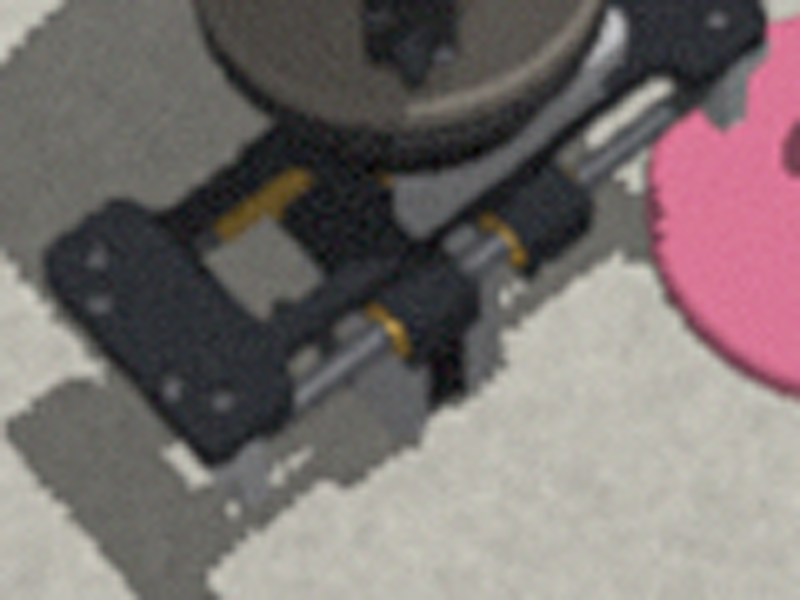

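The fingers close around the black tab at about (455,365), seen between them. Lift and carry.

Emit:
carry_out(
  series=[
    [0, 0, -0.01, 0, 0, 0],
    [0, 0, -0.025, 0, 0, 0],
    [0, 0, -0.03, 0, 0, 0],
    [0, 0, -0.03, 0, 0, 0],
    [0, 0, -0.02, 0, 0, 0],
  ],
)

```text
clock: 23.35
ee_pos: [476.8, 271.2, 98.6]
eef_rot: [0.0, 0.862, 0.508, 0.001]
ft_force: [-0.3, -0.8, -1.2]
opening: 12.0
```

Emit:
carry_out(
  series=[
    [-0.03, 0.0155, 0, 0, 0, 0],
    [-0.03, 0.0155, 0, 0, 0, 0],
    [-0.03, 0.0155, 0, 0, 0, 0],
    [-0.03, 0.0155, 0, 0, 0, 0],
  ],
)

```text
clock: 23.75
ee_pos: [472.3, 134.6, 96.6]
eef_rot: [0.0, 0.862, 0.508, 0.0]
ft_force: [0.6, 0.3, -0.9]
opening: 11.6
```

Emit:
carry_out(
  series=[
    [-0.03, 0.0155, 0, 0, 0, 0],
    [-0.03, 0.0155, 0, 0, 0, 0],
    [-0.03, 0.0155, 0, 0, 0, 0],
    [-0.03, 0.0155, 0, 0, 0, 0],
    [0, 0, 0, 0, 0, 0],
  ],
)

```text
clock: 24.25
ee_pos: [468.1, -3.4, 96.3]
eef_rot: [0.001, 0.863, 0.505, -0.0]
ft_force: [-0.3, -0.3, 0.1]
opening: 11.7
```

Emit:
carry_out(
  series=[
    [0, 0, 0, 0, 0, 0],
    [0, 0, 0, 0, 0, 0],
  ],
)

```text
clock: 24.45
ee_pos: [468.7, 1.8, 96.3]
eef_rot: [-0.0, 0.861, 0.508, 0.0]
ft_force: [-0.3, 0.2, -0.0]
opening: 11.9
```

Run:
```python
from h import *
p,h=pose();im,d=grab('side');np.savez('side3.npz',im=im,d=d);P=cloud('side',d)
m=(d>0)&(P[...,2]>p[2]-20)&(P[...,2]<p[2]+6)&(np.hypot(P[...,0]-p[0],P[...,1]-p[1])<60)
q=P[m];dr=np.array([np.cos(np.radians(h-90)),np.sin(np.radians(h-90))]);s=(q[:,:2]-p[:2])@dr;l=(q[:,:2]-p[:2])@np.array([-dr[1],dr[0]])
print(m.sum(),'axis',s.min(),s.max(),'lat',l.min(),l.max());
for a in range(-10,50,8): 
    k=(s>=a)&(s<a+8);print(a,k.sum(),np.median(q[k,2]-p[2]).round(1) if k.any() else '',(l[k].min().round(1),l[k].max().round(1)) if k.any() else '')
S=(467.8,-.6);plan([(*S,p[2],61),(*S,75.9,61)],vmax=30)
```

```text
t 24.45 pos [468.7   1.8 125.3] head 61.04 tilt [ 6.e-04  3.e-04 -1.e+00] F [-0.3  0.2 -0. ] open 11.9 q7 0.72
104 axis -13.921771065340407 40.38555888326613 lat -15.079739970873204 13.43594818909652
-10 28 -5.0 (np.float64(-14.9), np.float64(12.6))
-2 13 -6.9 (np.float64(8.5), np.float64(13.4))
6 7 -6.5 (np.float64(9.8), np.float64(12.7))
14 12 -6.1 (np.float64(8.3), np.float64(12.3))
22 14 -5.6 (np.float64(-4.5), np.float64(12.6))
30 15 -7.1 (np.float64(-9.2), np.float64(4.6))
38 1 -7.0 (np.float64(-9.8), np.float64(-9.8))
46 0  
t 24.5 pos [468.6   1.9 125.2] head 61.07 tilt [ 4.e-04  3.e-04 -1.e+00] F [ 0.3 -0.2 -0.9] open 11.7 q7 0.72
[[-0.0026,0.0005,-0.0001,0.0,0.0,0.07],[0.0,0.0,0.0247,0.0,0.0,-0.0],[0.0,0.0,0.0247,0.0,0.0,-0.0]]
```

The clip is level in the grip. Lower it to reported z = 46.9 at the standoff.

Emit:
carry_out(
  series=[
    [-0.0025, 0.0005, 0.015, 0, 0, 0],
    [0, 0, 0.02, 0, 0, 0],
    [0, 0, 0.01, 0, 0, 0],
    [0, 0, 0.0042, 0, 0, 0],
    [0, 0, 0, 0, 0, 0],
  ],
)

```text
clock: 25.0
ee_pos: [467.6, -1.0, 46.6]
eef_rot: [-0.0, 0.861, 0.508, -0.0]
ft_force: [0.5, 0.2, -1.3]
opening: 11.5
```

Emit:
carry_out(
  series=[
    [0, 0, 0, 0, 0, 0],
    [0, 0, 0, 0, 0, 0],
    [0, 0, 0, 0, 0, 0],
  ],
)

```text
clock: 25.3
ee_pos: [468.0, -1.8, 47.2]
eef_rot: [0.0, 0.862, 0.507, 0.0]
ft_force: [0.4, 0.2, -1.2]
opening: 11.8
```

Run:
```python
from h import *
a=[pose()[0]]
for _ in range(2): grab('side');a.append(pose()[0])
p=np.mean(a,0);dr=np.array([np.cos(np.radians(-29)),np.sin(np.radians(-29))])
r=np.array([529,-34.5])-p[:2];print('along to axis',r@dr,'lateral(left)',r@np.array([-dr[1],dr[0]]),'z err',p[2]-29-46.9)
im,d=grab('side');cv2.imwrite('pics/g9.png',cv2.resize(im[190:290,300:430],(780,600),interpolation=cv2.INTER_CUBIC)[:,:,::-1])
```

```text
t 25.3 pos [468.   -1.8  76.2] head 60.97 tilt [ 8.e-04 -1.e-04 -1.e+00] F [ 0.4  0.2 -1.2] open 11.8 q7 0.66
t 25.35 pos [468.   -1.8  76.1] head 60.97 tilt [ 6.e-04 -1.e-04 -1.e+00] F [-0.3  0.  -1.6] open 11.9 q7 0.66
t 25.4 pos [467.9  -1.8  76. ] head 60.97 tilt [ 5.e-04 -1.e-04 -1.e+00] F [ 0.4  0.5 -0.7] open 11.7 q7 0.66
along to axis 69.25460190394782 lateral(left) 0.9591699746069935 z err 0.19273104798546825
```

View pics/g9.png

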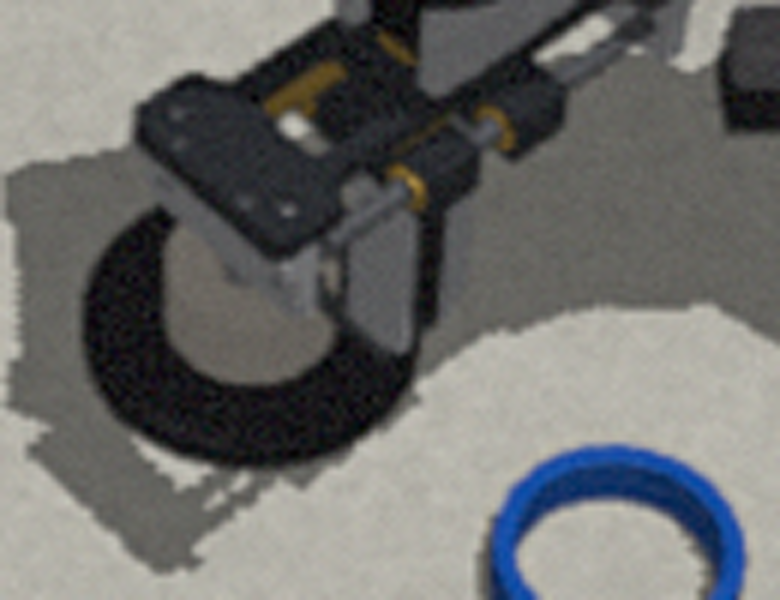

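Emit:
carry_out(
  series=[
    [0.001, 0.005, 0.0002, 0, 0, 0],
    [0, 0.005, 0, 0, 0, 0],
    [0, 0.003, 0, 0, 0, 0],
    [0, 0, 0, 0, 0, 0],
  ],
)

```text
clock: 25.85
ee_pos: [480.0, -7.4, 46.4]
eef_rot: [-0.0, 0.862, 0.507, 0.0]
ft_force: [-0.2, 0.0, -0.6]
opening: 11.7
```

Emit:
carry_out(
  series=[
    [0, 0.002, 0, 0, 0, 0],
    [0, 0.002, 0, 0, 0, 0],
    [0, 0.001, 0, 0, 0, 0],
  ],
)

```text
clock: 26.15
ee_pos: [484.1, -9.6, 46.5]
eef_rot: [-0.0, 0.862, 0.507, 0.0]
ft_force: [-0.7, 0.4, -0.1]
opening: 11.5
```

Emit:
carry_out(
  series=[
    [0, 0.001, 0, 0, 0, 0],
    [0, 0.001, 0, 0, 0, 0],
    [0, 0, 0, 0, 0, 0],
  ],
)

```text
clock: 26.45
ee_pos: [485.8, -10.6, 46.5]
eef_rot: [-0.0, 0.862, 0.507, 0.0]
ft_force: [-0.2, -1.2, -0.6]
opening: 11.6
```

Emit:
carry_out(
  series=[
    [0, 0.001, -0.0003, 0, 0, 0],
    [0, 0.001, 0, 0, 0, 0],
    [0, 0.001, 0, 0, 0, 0],
  ],
)

```text
clock: 26.75
ee_pos: [488.4, -12.0, 46.8]
eef_rot: [-0.0, 0.862, 0.507, 0.0]
ft_force: [0.7, 0.5, -0.7]
opening: 12.0
```

Emit:
carry_out(
  series=[
    [0, 0.001, 0, 0, 0, 0],
    [0, 0.001, 0, 0, 0, 0],
    [0, 0, 0, 0, 0, 0],
  ],
)

```text
clock: 27.05
ee_pos: [490.2, -13.0, 46.8]
eef_rot: [-0.0, 0.862, 0.507, 0.0]
ft_force: [-0.2, 0.7, -0.8]
opening: 11.7
```

Emit:
carry_out(
  series=[
    [0, 0.001, 0, 0, 0, 0],
    [0, 0.001, 0, 0, 0, 0],
    [0, 0, 0, 0, 0, 0],
  ],
)

```text
clock: 27.35
ee_pos: [491.9, -14.0, 46.8]
eef_rot: [-0.0, 0.862, 0.507, 0.0]
ft_force: [0.1, 0.3, 0.1]
opening: 11.7
```

Emit:
carry_out(
  series=[
    [0, 0.001, 0, 0, 0, 0],
    [0, 0.0005, 0, 0, 0, 0],
    [0, 0, 0, 0, 0, 0],
  ],
)

```text
clock: 27.65
ee_pos: [493.2, -14.7, 46.8]
eef_rot: [-0.0, 0.862, 0.507, 0.0]
ft_force: [-0.2, -0.9, -0.4]
opening: 11.8
```

Emit:
carry_out(
  series=[
    [0, 0.001, 0, 0, 0, 0],
    [0, 0.0005, 0, 0, 0, 0],
    [0, 0, 0, 0, 0, 0],
  ],
)

```text
clock: 27.95
ee_pos: [494.5, -15.4, 46.8]
eef_rot: [-0.0, 0.862, 0.507, 0.0]
ft_force: [-0.5, 0.0, -0.5]
opening: 11.6
```

Emit:
carry_out(
  series=[
    [0, 0.0005, 0, 0, 0, 0],
    [0, 0.0005, 0, 0, 0, 0],
    [0, 0, 0, 0, 0, 0],
  ],
)

```text
clock: 28.25
ee_pos: [495.1, -15.8, 46.7]
eef_rot: [-0.0, 0.862, 0.507, -0.0]
ft_force: [-1.8, 0.5, -0.1]
opening: 11.7
```

Emit:
carry_out(
  series=[
    [0, 0.0005, 0, 0, 0, 0],
    [0, 0.0005, 0, 0, 0, 0],
    [0, 0, 0, 0, 0, 0],
  ],
)

```text
clock: 28.55
ee_pos: [495.7, -16.2, 46.6]
eef_rot: [-0.0, 0.862, 0.507, -0.0]
ft_force: [-4.7, 1.6, -0.0]
opening: 11.2
```

Emit:
carry_out(
  series=[
    [0, 0.0005, 0, 0, 0, 0],
    [0, 0.0005, 0, 0, 0, 0],
    [0, 0, 0, 0, 0, 0],
  ],
)

```text
clock: 28.85
ee_pos: [496.4, -16.7, 46.6]
eef_rot: [-0.0, 0.862, 0.507, -0.0]
ft_force: [-5.9, 2.4, -1.1]
opening: 11.6
```

The lips engage where predicted, with no vertical load. Keep pushing gently.

Emit:
carry_out(
  series=[
    [0, 0.0005, 0, 0, 0, 0],
    [0, 0.0005, 0, 0, 0, 0],
    [0, 0, 0, 0, 0, 0],
  ],
)

```text
clock: 29.15
ee_pos: [496.9, -16.9, 46.4]
eef_rot: [-0.001, 0.862, 0.508, -0.001]
ft_force: [-6.8, 3.9, -0.1]
opening: 12.0
```

Emit:
carry_out(
  series=[
    [0, 0.0005, 0, 0, 0, 0],
    [0, 0.0005, 0, 0, 0, 0],
    [0, 0, 0, 0, 0, 0],
  ],
)

```text
clock: 29.45
ee_pos: [497.3, -17.2, 46.3]
eef_rot: [-0.001, 0.862, 0.508, -0.001]
ft_force: [-8.7, 5.7, 0.6]
opening: 11.5
```

Emit:
carry_out(
  series=[
    [0, 0.0005, 0, 0, 0, 0],
    [0, 0.0005, 0, 0, 0, 0],
    [0, 0, 0, 0, 0, 0],
  ],
)

```text
clock: 29.75
ee_pos: [498.0, -17.7, 46.2]
eef_rot: [-0.001, 0.862, 0.508, -0.001]
ft_force: [-8.9, 5.2, -0.7]
opening: 11.8
```

Emit:
carry_out(
  series=[
    [0, 0.0005, 0, 0, 0, 0],
    [0, 0.0005, 0, 0, 0, 0],
    [0, 0, 0, 0, 0, 0],
  ],
)

```text
clock: 30.05
ee_pos: [499.3, -18.3, 46.3]
eef_rot: [-0.001, 0.862, 0.508, -0.001]
ft_force: [-6.4, 3.8, -0.9]
opening: 12.1
```

Emit:
carry_out(
  series=[
    [0, 0.0005, -0.0003, 0, 0, 0],
    [0, 0.0005, 0, 0, 0, 0],
    [0, 0, 0, 0, 0, 0],
  ],
)

```text
clock: 30.35
ee_pos: [500.8, -19.0, 46.8]
eef_rot: [-0.0, 0.862, 0.508, -0.0]
ft_force: [-4.4, 2.5, -0.9]
opening: 11.6
```

Emit:
carry_out(
  series=[
    [0, 0.0005, 0, 0, 0, 0],
    [0, 0.0005, 0, 0, 0, 0],
    [0, 0, 0, 0, 0, 0],
  ],
)

```text
clock: 30.65
ee_pos: [502.1, -19.7, 47.0]
eef_rot: [-0.0, 0.862, 0.507, -0.0]
ft_force: [-3.3, 1.8, -1.1]
opening: 11.4
```

Emit:
carry_out(
  series=[
    [0, 0.0005, 0, 0, 0, 0],
    [0, 0.0005, 0, 0, 0, 0],
    [0, 0, 0, 0, 0, 0],
  ],
)

```text
clock: 30.95
ee_pos: [503.5, -20.3, 47.2]
eef_rot: [0.0, 0.862, 0.507, 0.0]
ft_force: [-1.9, 0.7, -1.3]
opening: 11.8
```

Emit:
carry_out(
  series=[
    [0, 0.0005, 0, 0, 0, 0],
    [0, 0.0005, 0, 0, 0, 0],
    [0, 0, 0, 0, 0, 0],
  ],
)

```text
clock: 31.25
ee_pos: [504.5, -20.9, 47.2]
eef_rot: [0.0, 0.862, 0.507, 0.0]
ft_force: [-1.6, -0.9, -1.5]
opening: 11.7
```

Emit:
carry_out(
  series=[
    [0, 0.0005, 0, 0, 0, 0],
    [0, 0.0005, 0, 0, 0, 0],
    [0, 0, 0, 0, 0, 0],
  ],
)

```text
clock: 31.55
ee_pos: [505.2, -21.3, 47.2]
eef_rot: [0.0, 0.862, 0.507, 0.0]
ft_force: [-0.6, 0.3, -0.8]
opening: 11.9
```

The lips have passed and the force has dropped. Go on to the back wall.

Emit:
carry_out(
  series=[
    [0, 0.0005, 0.0002, 0, 0, 0],
    [0, 0.0005, 0, 0, 0, 0],
    [0, 0, 0, 0, 0, 0],
  ],
)

```text
clock: 31.85
ee_pos: [506.0, -21.7, 46.9]
eef_rot: [0.0, 0.862, 0.507, 0.0]
ft_force: [0.7, -0.4, -0.8]
opening: 11.9
```

Emit:
carry_out(
  series=[
    [0, 0.0005, 0, 0, 0, 0],
    [0, 0.0005, 0, 0, 0, 0],
    [0, 0, 0, 0, 0, 0],
  ],
)

```text
clock: 32.15
ee_pos: [506.9, -22.2, 46.9]
eef_rot: [0.0, 0.862, 0.507, 0.0]
ft_force: [0.6, -0.5, -1.5]
opening: 11.8
```

Emit:
carry_out(
  series=[
    [0, 0.0005, 0, 0, 0, 0],
    [0, 0, 0, 0, 0, 0],
  ],
)

```text
clock: 32.35
ee_pos: [507.2, -22.4, 46.9]
eef_rot: [0.0, 0.862, 0.507, 0.0]
ft_force: [0.6, -0.8, -1.3]
opening: 11.6
```

Emit:
carry_out(
  series=[
    [0, 0.0005, 0, 0, 0, 0],
    [0, 0, 0, 0, 0, 0],
  ],
)

```text
clock: 32.55
ee_pos: [507.7, -22.7, 46.9]
eef_rot: [0.0, 0.862, 0.507, 0.0]
ft_force: [0.2, -0.0, 0.1]
opening: 11.2
```

Emit:
carry_out(
  series=[
    [0, 0.0005, 0, 0, 0, 0],
    [0, 0, 0, 0, 0, 0],
  ],
)

```text
clock: 32.75
ee_pos: [508.1, -22.9, 46.9]
eef_rot: [0.0, 0.862, 0.507, 0.0]
ft_force: [-0.2, -0.6, -0.8]
opening: 11.9
```

Emit:
carry_out(
  series=[
    [0, 0.0005, 0, 0, 0, 0],
    [0, 0, 0, 0, 0, 0],
  ],
)

```text
clock: 32.95
ee_pos: [508.4, -23.1, 46.9]
eef_rot: [-0.0, 0.862, 0.507, -0.0]
ft_force: [0.0, -0.7, -0.2]
opening: 11.5
```

Emit:
carry_out(
  series=[
    [0, 0.0003, 0, 0, 0, 0],
    [0, 0, 0, 0, 0, 0],
  ],
)

```text
clock: 33.15
ee_pos: [508.7, -23.3, 46.9]
eef_rot: [-0.0, 0.862, 0.507, -0.0]
ft_force: [-0.2, 0.1, -0.9]
opening: 11.4
```

Emit:
carry_out(
  series=[
    [0, 0.0005, 0, 0, 0, 0],
    [0, 0, 0, 0, 0, 0],
  ],
)

```text
clock: 33.35
ee_pos: [509.0, -23.5, 46.9]
eef_rot: [-0.0, 0.862, 0.507, -0.0]
ft_force: [-1.1, 1.4, -0.0]
opening: 11.6
```

Emit:
carry_out(
  series=[
    [0, 0.0004, 0, 0, 0, 0],
    [0, 0, 0, 0, 0, 0],
  ],
)

```text
clock: 33.55
ee_pos: [509.1, -23.6, 46.8]
eef_rot: [-0.0, 0.862, 0.507, -0.0]
ft_force: [-2.9, 1.1, 1.3]
opening: 11.5
```

Emit:
carry_out(
  series=[
    [0, 0.0003, 0, 0, 0, 0],
    [0, 0, 0, 0, 0, 0],
  ],
)

```text
clock: 33.75
ee_pos: [509.3, -23.6, 46.8]
eef_rot: [-0.0, 0.862, 0.507, -0.0]
ft_force: [-4.0, 2.6, 3.6]
opening: 11.7
```

Emit:
carry_out(
  series=[
    [0, 0.0004, 0, 0, 0, 0],
    [0, 0, 0, 0, 0, 0],
  ],
)

```text
clock: 33.95
ee_pos: [509.3, -23.7, 46.8]
eef_rot: [-0.0, 0.862, 0.508, -0.001]
ft_force: [-5.8, 3.4, 4.2]
opening: 11.6
```

Emit:
carry_out(
  series=[
    [0, 0.0004, 0, 0, 0, 0],
    [0, 0, 0, 0, 0, 0],
  ],
)

```text
clock: 34.15
ee_pos: [509.4, -23.7, 46.7]
eef_rot: [-0.001, 0.862, 0.508, -0.001]
ft_force: [-7.4, 4.6, 3.1]
opening: 12.2
```

Hard stop: 0.8 mm commanded gave 0.1 mm of motion at about 9 N, so the clip is home. Relieve the push, release, rise straight up.

Emit:
carry_out(
  series=[
    [0, -0.001, 0, 0, 0, 0],
    [0, 0, 0, 0, 0, 0],
  ],
)

```text
clock: 34.35
ee_pos: [509.2, -23.6, 46.8]
eef_rot: [-0.0, 0.862, 0.507, -0.0]
ft_force: [-3.7, 2.8, -0.6]
opening: 11.9
```

Emit:
carry_out(
  series=[
    [0, 0, 0, 0, 0, 0],
    [0, 0, 0, 0, 0, 0],
    [0, 0, 0, 0, 0, 0],
    [0, 0, 0, 0, 0, 0],
    [0, 0, 0, 0, 0, 0],
  ],
  grip=-0.2,
)

```text
clock: 34.85
ee_pos: [509.7, -23.8, 47.0]
eef_rot: [0.0, 0.862, 0.507, 0.0]
ft_force: [-1.0, -0.5, 0.6]
opening: 48.4
```

Emit:
carry_out(
  series=[
    [0, 0, -0.005, 0, 0, 0],
    [0, 0, -0.01, 0, 0, 0],
    [0, 0, -0.02, 0, 0, 0],
    [0, 0, -0.03, 0, 0, 0],
    [0, 0, -0.03, 0, 0, 0],
  ],
)

```text
clock: 35.35
ee_pos: [509.3, -23.5, 143.6]
eef_rot: [-0.0, 0.862, 0.508, 0.0]
ft_force: [0.3, 0.3, 0.1]
opening: 56.2
```

Emit:
carry_out(
  series=[
    [0, -0.03, -0.03, 0, 0, 0],
    [0.03, 0, -0.03, 0, 0, 0],
    [0.04, 0, 0, 0, 0, 0],
    [0.04, 0, 0, 0, 0, 0],
    [0.04, 0, 0, 0, 0, 0],
  ],
)

```text
clock: 35.85
ee_pos: [556.9, 123.1, 203.3]
eef_rot: [0.0, 0.862, 0.507, 0.001]
ft_force: [0.2, -0.9, -0.0]
opening: 56.7
```

Emit:
carry_out(
  series=[
    [0.04, 0, 0, 0, 0, 0],
    [0.03, 0, 0, 0, 0, 0],
    [0, 0, 0, 0, 0, 0],
  ],
)

```text
clock: 36.15
ee_pos: [590.5, 187.6, 202.5]
eef_rot: [-0.001, 0.861, 0.509, 0.001]
ft_force: [-0.5, 0.8, -0.3]
opening: 56.4
```

Run:
```python
from h import *
pose();o=[]
dr=np.array([.875,-.485]);
for n in('side','top'):
    im,d=grab(n);u,v=proj(n,(529,-34.5,60)).astype(int);P=cloud(n,d)
    o.append(cv2.resize(im[v-35:v+35,u-35:u+35],(400,400),interpolation=cv2.INTER_CUBIC))
    q=P[(d>0)&(P[...,2]>55)&(P[...,2]<120)&(np.hypot(P[...,0]-520,P[...,1]+30)<60)];s=(q[:,:2]-[529,-34.5])@dr
    print(n,len(q),'along',s.min().round(1),s.max().round(1))
    for a in range(-34,30,8):
        k=(s>=a)&(s<a+8); print('  ',a,k.sum(),q[k,2].round(0)[:6] if k.any() else '')
    r=P[(d>0)&(np.hypot(P[...,0]-529,P[...,1]+34.5)<32)&(P[...,2]>25)&(P[...,2]<52)];print('  roll top z p90',np.percentile(r[:,2],90).round(1))
    old=np.load(n+'0.npz')['im'];D=np.abs(old.astype(int)-im).max(2)>60;nn,_,st,ce=cv2.connectedComponentsWithStats(cv2.morphologyEx(D.astype(np.uint8),cv2.MORPH_OPEN,np.ones((3,3))))
    print('  changes',[(ce[i].round(0).tolist(),int(st[i,4])) for i in range(1,nn) if st[i,4]>25])
cv2.imwrite('pics/g10.png',np.hstack(o)[:,:,::-1])
```

```text
t 36.15 pos [590.5 187.6 231.5] head 61.22 tilt [-0.      0.0027 -1.    ] F [-0.5  0.8 -0.3] open 56.4 q7 0.41
side 329 along -34.0 22.1
   -34 90 [ 98. 100. 101.  96.  97. 100.]
   -26 46 [ 98.  98.  97.  96.  99. 100.]
   -18 27 [79. 70. 72. 70. 74. 71.]
   -10 74 [84. 82. 86. 86. 85. 86.]
   -2 48 [83. 85. 86. 82. 83. 83.]
   6 25 [84. 86. 83. 83. 81. 85.]
   14 18 [75. 76. 76. 75. 75. 71.]
   22 1 [71.]
  roll top z p90 47.1
  changes [([210.0, 4.0], 104), ([248.0, 8.0], 102), ([356.0, 5.0], 223), ([281.0, 57.0], 9297), ([575.0, 3.0], 275), ([613.0, 8.0], 228), ([187.0, 23.0], 141), ([549.0, 17.0], 111), ([563.0, 31.0], 327), ([624.0, 52.0], 1628), ([186.0, 42.0], 250), ([220.0, 51.0], 180), ([507.0, 178.0], 9707), ([195.0, 86.0], 58), ([624.0, 119.0], 1513), ([261.0, 106.0], 35), ([261.0, 191.0], 7634), ([361.0, 158.0], 62), ([359.0, 170.0], 249), ([619.0, 178.0], 775), ([594.0, 233.0], 1168), ([405.0, 215.0], 461), ([413.0, 210.0], 29), ([433.0, 239.0], 2753), ([354.0, 220.0], 44), ([366.0, 224.0], 70), ([340.0, 241.0], 419), ([379.0, 233.0], 83), ([631.0, 235.0], 68), ([415.0,
[... 535 characters left out ...]
34 35 [68. 96. 63. 69. 98. 96.]
   -26 43 [66. 69. 64. 65. 63. 98.]
   -18 52 [69. 68. 66. 69. 70. 63.]
   -10 59 [71. 68. 85. 83. 88. 71.]
   -2 49 [85. 70. 82. 81. 82. 88.]
   6 33 [70. 74. 72. 74. 70. 73.]
   14 17 [67. 70. 74. 77. 74. 74.]
   22 1 [68.]
  roll top z p90 46.4
  changes [([144.0, 104.0], 3979), ([99.0, 128.0], 62), ([278.0, 287.0], 11410), ([117.0, 169.0], 85), ([138.0, 178.0], 143), ([446.0, 229.0], 46), ([430.0, 236.0], 65), ([634.0, 302.0], 40), ([621.0, 309.0], 63), ([628.0, 315.0], 179), ([509.0, 372.0], 14379), ([630.0, 325.0], 144), ([328.0, 394.0], 4640), ([432.0, 363.0], 90), ([265.0, 437.0], 43), ([432.0, 463.0], 947), ([276.0, 473.0], 30), ([323.0, 476.0], 100)]
```

Depth checks agree: the plate is at about 70–72 mm and runs from −30 to +23 mm about the axis, the tab top is near 98–100, and the roll top is at 46–47. Nothing is being touched (force ≈ 0). Hand in.

```bash
python3 -c "
from h import *
print(order.finish_job())"
```

```text
the job is handed in; nothing more can be done
None
```

The label roll is on the stand and the spring clip is on the spindle's groove. I handed the job in at about 36 s of the 64 s allowed; no verdict is reported.

- **Height offset:** The first grasp closed in empty air above the roll, because the fingers really end about 29 mm above the reported TCP. I touched the counter to measure this (up to 45 N at the fingertips there) and corrected for it.
- **Roll:** It went over the spindle without resistance and was set down on the foot. Its top measured 46–47 mm afterwards, against the expected 46.
- **Spindle height:** By touch the flat top is 85.5 mm up (23 N peak, below the 30 N limit). That put the clip's underside at 66.0 mm.
- **Clip:** The lips passed with about 10 N peak, the force dropped to about zero, and the clip then stopped hard at about 9 N. After I let go, depth readings showed it level around the axis, about 30 mm behind to 23 mm ahead, with its plate top at 70–72 mm. The stop came about 1.5 mm beyond the predicted spot, within my error in locating the tab.

**Last checks:**
- The gripper was clear, with force about zero.
- The final picture could not be viewed because the limit of 12 was reached, so the last check was by depth and force only.
- The before/after image comparison was swamped by arm and shadow changes, so it could not confirm the bystanders. No contact force showed during any of the moves near them.

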